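# Weed out the bent order stands and read in the sound ones

## Robot

A 7-joint arm with a two-finger parallel gripper is mounted at the origin on a cart in front of the work surface, level with it; the furniture and walls round the work are solid. World frame = base frame: x ahead of the robot, y to its left, z up, the work surface at z = 0. Lengths are in m, angles in rad, forces in N, time in s.
With the tool pointing down it reaches from about 0.375 to 0.925 m from the base axis. Payload 3.1 kg.
Tool frame: the origin (TCP) lies on the centre line of the jaws, within the pads' length; the fingertips stand 11 mm ahead of it and the grasp point (between the pads) lies 8 mm behind it; z points along the fingers, y is the line along which they close (so a half turn about z gives the same grasp; the last joint's range is limited). The gripper opens to 85 mm and grips with 20 to 120 N. Pads are 22 mm wide; open, the fingers measure 114 mm over their backs; the gripper's body (76 mm by 85 mm) begins 54 mm behind the grasp point. The pads swing forward as they close: fully open they stand 13 mm farther back than shut.
Start: joints at [-1.341, 0.383, 0.044, 1.598, -0.018, 1.161, -0.05], TCP at [0.209, 0.615, 0.242] pointing down, gripper open.
Joint ranges: [-2.61, 2.61], [-0.41, 2.15], [-1.48, 1.57], [0, 2.5], [-1.57, 4.71], [0.05, 1.97], [-2.85, 2.85]. Speed limits (rad/s): [2.79, 2.79, 3.14, 3.14, 3.14, 3.14, 3.14].

## Interface

Orientations are given as a unit quaternion [w, x, y, z].
In Python, from workcell import * gives the robot as it stands.
- The arm moves only by the tool carry_out, never from a script. Its argument "increments" is text: rows parted by semicolons, each of 7 numbers parted by spaces: the shift along the tool's x, y, z in mm, then the turn, a rotation vector about the tool's x, y, z in degrees, then the finger opening in mm, from 0 to 85.4. In form: x y z wx wy wz grip; .... A call has 1 to 5 rows; each row shifts and turns the commanded pose from where the row before left it, along the tool's axes as they then stand; what a row does not reach is not made up. A row lasts 1/8 s, in which the tool goes at most 62.5 mm and 10.7 degrees, less where a joint would pass 70% of its speed; a pose out of reach is approached as far as the arm can. A call with a gripper value outside its range is refused whole. The fingers move at their own pace and stop on an object; "newtons" is the grip in N (left out, the last holds). Time passes only in rows, so rows that do not move let the fingers close. It gives the time, the measured TCP pose, the force, the opening and the grip force at its end, in the units of the state.
- read_state(): the state, without advancing time (a new reading comes with each control period).
- camera(name): name is "scene" or "top" or "wrist"; returns the picture (400x640x3 uint8, blue, green, red); there is no depth.
- camera_info(name): a dict with "fx", "fy", "cx", "cy" (pixels), "rvec" (rotation vector, rad) and "tvec" (3), from world to camera coordinates, as OpenCV has them. Camera axes: x right, y down, z forward; pixel columns grow to the right and rows downward; lengths in m; the calibration is good to about 2 mm. A picture is of the moment at which its call begins: read the wrist's pose just before it. camera_info takes no time and is no camera call; for the wrist camera it gives the pose at the moment of the call.
- close_job(): hands the job in; it is judged then, once.
Trained networks look in the newest picture that a camera, given by its name, has taken for a name from the list of things; names that differ only in an ending like _2 or _b are one class to them, and where a whole thing is asked for, a point or a joint stands for the part that bears it (a point fixed in the world has none). Each returns a list of dicts, best first, with "score" (0 to 1); they miss things now and then, are a little off and sometimes report something else, mostly with a low value. They report only what shows in the picture. A call takes as long as a camera call.
- cut_out(label, camera): "mask" (400x640 bool, what is visible of it) and "box" ([left, top, right, bottom] in pixels, round what is visible of it).
- spot_point(label, camera): "uv" ([column, row] in pixels: a listed point, or the origin of a listed thing).
The state is a dict: "t": time; "joints": joint angles; "qvel": joint speeds; "joint_torque": joint torques, N m; "tool_pos": TCP position; "tool_rot": TCP orientation; "force": force on the tool from outside, world axes, zero at the start; "moment": the same for the moment, N m; "opening": opening from 0.0 (shut) to 1.0 (fully open); "grip_force": force on a finger pad.
Only numpy, scipy, OpenCV 4.12 (cv2) and the standard library are available. Lean on these libraries where they do the work, as an engineer would, in place of code of your own. Each camera call takes 0.05 s, during which the arm holds its last target. There are 200 camera calls.

## Task

Some of the order stands at the front of the counter may be bent underneath: press each one down at the edge of its foot plate to find out whether it stands steady or rocks. Stand the ones that rock upright in the return tray, and stand the steady ones in a row on the reader's mat with their labels squarely facing the reader bar; when every stand is in its place and let go, press the reader's key fully down and let it spring back. Leave the other things on the counter where they are.

Things in the scene. Friction and masses are not known exactly. Their poses are not given: they have to be found in the camera images.
- stand_a: order stand, 0.2 kg: round aluminium foot plate 96 mm wide, its top 11 mm up, with an upright closed cylinder 52 mm wide in the middle, up to 65 mm; origin: centre of its underside, z up. A dark label holder with white paper (24 mm wide, 21 to 57 mm up) stands out 3 mm from the cylinder at its own +x; grip across y to clear it. Sound or bent (see stand_c, stand_e). May be absent (None)
- stand_b: order stand, same shape as stand_a; sound or bent. May be absent (None)
- stand_c: order stand, same shape as stand_a; seen from above sound and bent ones look alike, and both stand level when left alone. If one is bent it stands on a 24 mm wide, 5 mm deep bulge under its middle: pushed down at the edge of the foot plate with 2 to 6 N it leans 0.14 rad, the pushed spot sinking about 3 mm from first touch, and comes level when let go. May be absent (None)
- stand_d: order stand, same shape as stand_a; sound or bent. May be absent (None)
- stand_e: order stand, same shape as stand_a. If one is sound it stands on a full ring 90 mm wide and stays level, with the top of its foot plate 11 mm up, when pushed at the edge of the foot plate. May be absent (None)
- stand_a_label (a point): middle of the outer face of stand_a's label, 29 mm from the stand's axis along its +x, 39 mm up
- stand_b_label (a point): middle of the outer face of stand_b's label, 29 mm from the stand's axis along its +x, 39 mm up
- stand_c_label (a point): middle of the outer face of stand_c's label, 29 mm from the stand's axis along its +x, 39 mm up
- stand_d_label (a point): middle of the outer face of stand_d's label, 29 mm from the stand's axis along its +x, 39 mm up
- stand_e_label (a point): middle of the outer face of stand_e's label, 29 mm from the stand's axis along its +x, 39 mm up
- reader: label reader, fixed: black rubber mat 130 mm (x) by 330 mm (y), 6 mm thick, with a grey reader bar along its whole far edge (40 mm deep, 70 mm high; its front face with the black window is at x = +65 mm in the reader's frame and looks to its -x). Origin: centre of the mat's underside; z up
- mat_middle (a point): middle of the mat's top. Steady stands stand wholly on the mat, in a row along this line (reader's y), centres up to 115 mm from here, label towards the window (stand's +x along the reader's +x); room for three, 110 mm apart
- return_tray: open aluminium tray, fixed, 160 mm (x) by 260 mm (y), 16 mm high, wall and floor 4 mm thick; origin: centre of its underside. Bent stands go in it, upright
- read_key (a joint): the reader's push key, m: 0 is up, 0.006 fully down (springs back, about 5 N to push fully down)
- read_key_top (a point): middle of the top face of the key (28 mm wide round button, pressed straight down), on a grey pod 45 mm high that stands at the mat's -y end, 190 mm from the mat's middle
- phone_stand: black phone stand, 123 mm foot, 185 mm high, left of the work; bystander
- stapler_blue: blue desk stapler, 168 mm long, 40 mm high, right of the work; bystander
- pepper_jar: spice jar, 45 mm wide, 105 mm high, right of the work; bystander

How it is judged:
By the outcome, as a careful person would: the job done as asked, in the order asked, and still so for the second after the job is handed in, with the robot touching nothing.
Of stand_a, stand_b, stand_c, stand_d, stand_e only 3 to 5 are there at a start; the rules pass over those that are not, and their reading is None.
At some moment in a run one of stand_a, stand_b, stand_c, stand_d, stand_e may be knocked a few centimetres aside while the robot is not near it.
Once in a run the grip may slacken for a moment while it holds something.
It also fails if it takes over 210 s, if anything falls off the work surface, if the arm or the gripper's body presses on something with over 40 N, if the wrist force passes 120 N, or if a joint passes its speed limit or range.

## Working session

There is one attempt and no reset: what is moved stays moved. The work goes in short steps, Python scripts to look and compute and a tool call to move; the robot and the scene stay as the last step left them, time stands still between calls to the robot, and variables do not carry over. Pictures are saved under pics/ and viewed, at most 14 in all, crops included, and the job is handed in when it is done.

Besides the shell and the picture viewer there is one more tool, called after "Emit:" by a JSON object that holds its "api" and its "payload", one argument or row to a line. carry_out: Moves the arm, as the interface text tells. Its arguments: {"type":"object","properties":{"increments":{"type":"string"},"newtons":{"type":"number"}},"required":["increments"]}

```bash
ls; mkdir -p pics
cat > h.py <<'E'
from workcell import *
import numpy as np, cv2
from scipy.spatial.transform import Rotation as R
def ray(ci,uv):
    Rm=cv2.Rodrigues(np.array(ci["rvec"],float))[0]; t=np.array(ci["tvec"],float).ravel()
    d=np.array([(uv[0]-ci["cx"])/ci["fx"],(uv[1]-ci["cy"])/ci["fy"],1.0])
    return -Rm.T@t, Rm.T@d/np.linalg.norm(d)
def at_z(ci,uv,z):
    o,d=ray(ci,uv); return o+d*(z-o[2])/d[2]
def proj(ci,P):
    p,_=cv2.projectPoints(np.array(P,float).reshape(-1,3),np.array(ci["rvec"],float),np.array(ci["tvec"],float),np.array([[ci["fx"],0,ci["cx"]],[0,ci["fy"],ci["cy"]],[0,0,1.]]),None)
    return p.reshape(-1,2)
def tri(a,b):
    (o1,d1),(o2,d2)=a,b
    s=np.linalg.lstsq(np.stack([d1,-d2],1),o2-o1,rcond=None)[0]
    p,q=o1+s[0]*d1,o2+s[1]*d2
    return (p+q)/2,np.linalg.norm(p-q)
E
python3 - <<'E'
from h import *
np.set_printoptions(precision=3,suppress=True)
s=read_state();print(s["tool_pos"],s["tool_rot"],s["t"],s["force"])
for c in("scene","top"):
    im=camera(c);cv2.imwrite(f"pics/{c}0.png",im);ci=camera_info(c)
    print(c,"cam at",ray(ci,(320,200)))
    for n in("stand_a","stand_a_label","mat_middle","reader","return_tray","read_key_top"):
        for d in spot_point(n,c): print(n,np.round(d["uv"],1),round(d["score"],2),at_z(ci,d["uv"],{"stand_a_label":.039,"mat_middle":.006,"read_key_top":.051}.get(n,0))[:2])
E
```

```text
pics
[0.209 0.614 0.241] [-0.     0.163  0.987 -0.001] 0.0 [-0.166  0.02  -0.305]
scene cam at (array([-0.577, -0.806,  0.818]), array([ 0.698,  0.541, -0.469]))
stand_a [243.8 214.2] 0.97 [0.401 0.274]
stand_a [279.9 229.9] 0.79 [0.402 0.111]
stand_a [356.4 252.2] 0.77 [ 0.448 -0.15 ]
stand_a [311.4 237.5] 0.69 [0.429 0.005]
stand_a [394.8 267.8] 0.63 [ 0.45  -0.278]
stand_a [306.4 218.9] 0.51 [0.507 0.09 ]
stand_a [343.1 204.5] 0.44 [0.664 0.053]
stand_a_label [396.3 252.4] 0.91 [ 0.468 -0.269]
mat_middle [295.4 201.9] 0.89 [0.567 0.187]
reader [296.8 203.9] 0.59 [0.567 0.181]
return_tray [390.  234.4] 0.82 [ 0.595 -0.176]
read_key_top [343.3 203.3] 0.62 [0.593 0.003]
read_key_top [395.6 251.9] 0.36 [ 0.453 -0.275]
read_key_top [365.4 244.2] 0.35 [ 0.433 -0.188]
top cam at (array([0.224, 0.068, 1.533]), array([ 0.188, -0.003, -0.982]))
stand_a [371.6 218.9] 0.83 [ 0.434 -0.151]
stand_a [333.1 215.5] 0.81 [0.451 0.009]
stand_a [404.8 216.4] 0.8 [ 0.442 -0.289]
stand_a [267.3 224.3] 0.8 [0.419 0.284]
stand_a [306.  223.2] 0.58 [0.421 0.123]
stand_a_label [405. 211.] 0.91 [ 0.459 -0.282]
stand_a_label [258.4 218.8] 0.52 [0.437 0.315]
stand_a_label [406.1 217.7] 0.51 [ 0.431 -0.285]
stand_a_label [306. 221.] 0.5 [0.425 0.121]
mat_middle [292.2 188.4] 0.64 [0.569 0.179]
reader [288.  183.5] 0.71 [0.592 0.197]
reader [382.2 213.8] 0.47 [ 0.455 -0.196]
return_tray [440.4 211.5] 0.37 [ 0.46  -0.439]
read_key_top [336.8 183.8] 0.36 [ 0.575 -0.007]
```

```bash
python3 -c "
import cv2
a=cv2.imread('pics/top0.png')[100:300,180:500];cv2.imwrite('pics/t0c.png',cv2.resize(a,(800,500),interpolation=3))
a=cv2.imread('pics/scene0.png')[120:320,160:480];cv2.imwrite('pics/s0c.png',cv2.resize(a,(800,500),interpolation=3))"
```

```text
(no output)
```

View pics/t0c.png

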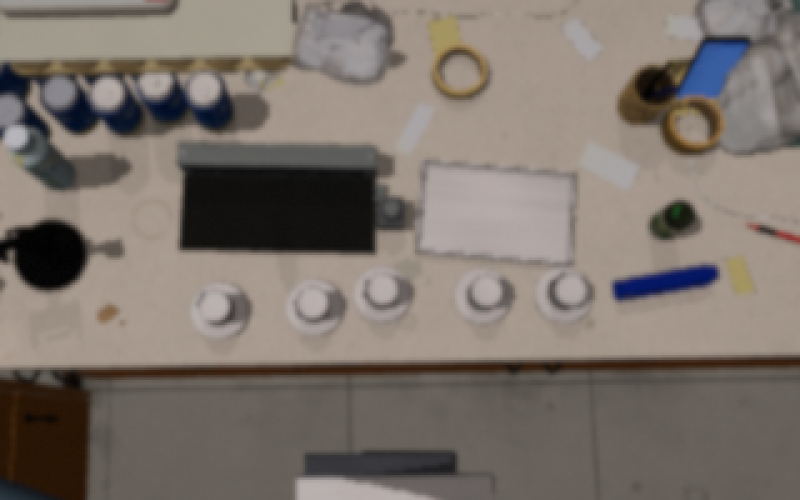

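View pics/s0c.png

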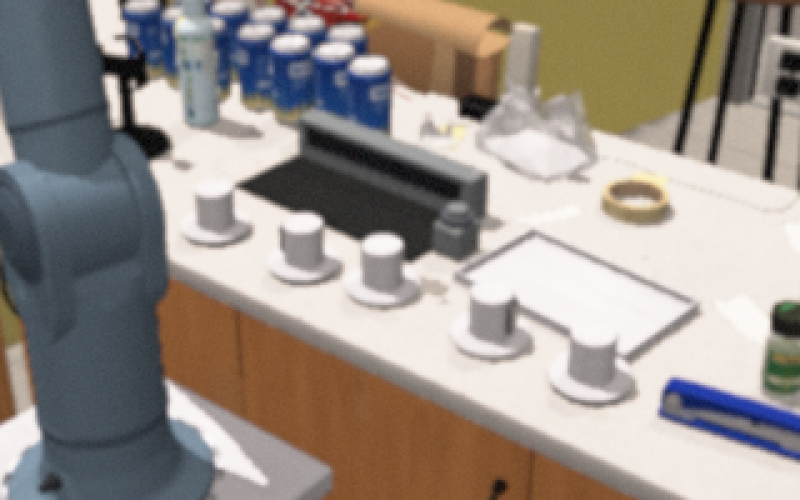

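```bash
cat >> h.py <<'E'
np.set_printoptions(precision=3,suppress=True)
def yaw():
    x=R.from_quat(np.roll(read_state()["tool_rot"],-1)).as_matrix()[:,0]
    return np.degrees(np.arctan2(x[1],x[0]))   # direction of tool x in world
def go(p,yw=None):
    """increments for a straight move to p, then turn to tool-x direction yw, also levelling"""
    s=read_state(); M=R.from_quat(np.roll(s["tool_rot"],-1)).as_matrix()
    d=M.T@(np.array(p)-s["tool_pos"])*1000
    a=np.radians(yaw() if yw is None else yw)
    T=np.array([[np.cos(a),np.sin(a),0],[np.sin(a),-np.cos(a),0],[0,0,-1]])
    w=np.degrees(R.from_matrix(M.T@T).as_rotvec())
    print("from",s["tool_pos"],"yaw %.1f"%yaw(),"t",s["t"],"| shift",d.round(1),"turn",w.round(1),"rows",int(np.ceil(max(np.linalg.norm(d)/62,np.linalg.norm(w)/10.5))))
E
python3 - <<'E'
from h import *
s=read_state();ci=camera_info("wrist");M=R.from_quat(np.roll(s["tool_rot"],-1)).as_matrix()
o,d=ray(ci,(320,200));print(M.T@(o-s["tool_pos"]),M.T@d,M.T@ray(ci,(420,200))[1],ci)
go([.42,.13,.32],180)
E
```

```text
[ 0.072 -0.    -0.132] [-0.308  0.01   0.951] [-0.29   0.338  0.895] {'fx': 285.7591285190472, 'fy': 285.7591285190472, 'cx': 317.09919392071356, 'cy': 193.17094895666526, 'rvec': array([-2.354, -1.686, -0.245]), 'tvec': array([-0.649, -0.038,  0.379])}
from [0.209 0.615 0.242] yaw 161.2 t 0.7 | shift [-355.8 -391.7  -77.7] turn [  0.   -0.  -18.8] rows 9
```

Emit:
{"api": "carry_out", "payload": {
  "increments": "-36 -39 -40 0 0 0 85; -40 -45 -38 0 0 0 85; -40 -44 0 0 0 0 85; -40 -44 0 0 0 0 85; -40 -44 0 0 0 0 85"
}}

```text
t: 1.32
tool_pos: [0.3219, 0.3556, 0.3137]
tool_rot: [0.0, 0.163, 0.987, 0.001]
force: [0.5, -0.3, -0.3]
opening: 0.995
grip_force: 0.0
```

Emit:
{"api": "carry_out", "payload": {
  "increments": "-40 -44 0 0 0 -4.7 85; -42 -40 0 0 0 -4.7 85; -42 -35 0 0 0 -4.7 85; -42 -30 0 0 0 -4.7 85; 0 0 0 0 0 0 85"
}}

```text
t: 1.95
tool_pos: [0.454, 0.1747, 0.3139]
tool_rot: [0.001, 0.005, 1.0, -0.0]
force: [0.2, -0.1, 0.2]
opening: 0.993
grip_force: 0.0
```

```bash
cat > look.py <<'E'
from h import *
import sys
tag=sys.argv[1]; names=sys.argv[2].split(",")
im=camera("wrist");ci=camera_info("wrist");cv2.imwrite(f"pics/{tag}.png",im)
Z={"stand_a_label":.039,"mat_middle":.006,"read_key_top":.051}
for n in names:
    for d in spot_point(n,"wrist"):
        if d["score"]>.3: print(n,np.round(d["uv"],1),round(d["score"],2),at_z(ci,d["uv"],Z.get(n,0))[:2])
E
python3 look.py w1 stand_a,stand_a_label,mat_middle,return_tray,read_key_top; python3 -c "
from h import *
go([.42,-.15,.32],180)"
```

```text
stand_a [385.2 133.1] 0.92 [0.417 0.281]
stand_a [ 18.6 147.9] 0.87 [ 0.437 -0.287]
stand_a [106.7 148.6] 0.82 [ 0.439 -0.15 ]
stand_a [214.5 150.3] 0.73 [0.442 0.017]
stand_a [285.8 135.7] 0.61 [0.42  0.129]
mat_middle [324.  234.4] 0.94 [0.583 0.187]
return_tray [107.8 234.9] 0.75 [ 0.585 -0.18 ]
read_key_top [198.4 249.1] 0.71 [ 0.586 -0.006]
read_key_top [324.2 234.2] 0.64 [0.562 0.187]
from [0.45  0.181 0.313] yaw -179.8 t 2.25 | shift [  31.1 -330.6   -6.9] turn [ 0.  -0.   0.2] rows 6
```

View pics/w1.png

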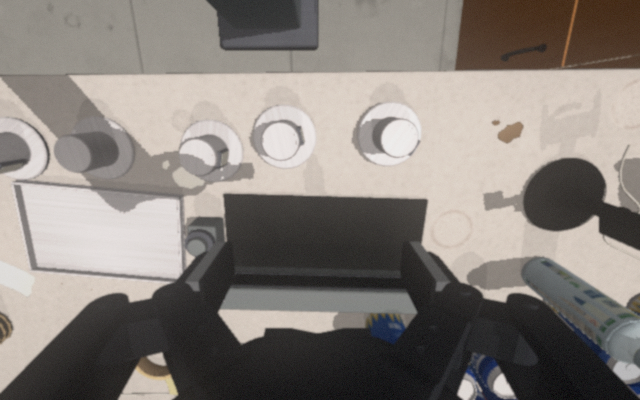

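Emit:
{"api": "carry_out", "payload": {
  "increments": "5 -60 0 0 0 0 85; 5 -60 0 0 0 0 85; 5 -60 0 0 0 0 85; 5 -60 0 0 0 0 85; 5 -60 0 0 0 0 85"
}}

```text
t: 2.88
tool_pos: [0.4259, -0.1215, 0.3135]
tool_rot: [0.001, -0.002, 1.0, 0.0]
force: [1.3, -0.4, -0.3]
opening: 0.997
grip_force: 0.0
```

Emit:
{"api": "carry_out", "payload": {
  "increments": "5 -30 -5 0 0 0 0; 0 0 0 0 0 0 0; 0 0 0 0 0 0 0"
}}

```text
t: 3.25
tool_pos: [0.4214, -0.149, 0.3182]
tool_rot: [0.0, -0.002, 1.0, 0.0]
force: [-0.8, 0.1, -0.3]
opening: 0.372
grip_force: 0.0
```

```bash
python3 look.py w2 stand_a,stand_a_label,mat_middle,return_tray,read_key_top; python3 -c "
from h import *
go([.42,-.15,.32],180)
ci=camera_info('wrist')
for d in cut_out('return_tray','wrist')+cut_out('reader','wrist'):
    if d['score']>.3:
        r=cv2.minAreaRect(cv2.findNonZero(d['mask'].astype(np.uint8)));b=cv2.boxPoints(r);print(d['score'],b, np.array([at_z(ci,q,.01)[:2] for q in b]))
"
```

```text
stand_a [417.2 173.2] 0.83 [0.449 0.012]
stand_a [313.7 164.4] 0.8 [ 0.435 -0.155]
stand_a [227.6 167.7] 0.67 [ 0.441 -0.293]
stand_a [588.6 156.8] 0.66 [0.421 0.28 ]
stand_a [490.5 156.6] 0.62 [0.422 0.125]
stand_a_label [236.4 184.7] 0.62 [ 0.459 -0.269]
mat_middle [512.  251.7] 0.7 [0.585 0.187]
return_tray [298.8 245.4] 0.67 [ 0.578 -0.181]
return_tray [411.3 267. ] 0.63 [0.619 0.019]
read_key_top [412.  264.4] 0.74 [0.584 0.   ]
from [ 0.421 -0.15   0.318] yaw -179.9 t 3.55 | shift [ 1.3 -0.2 -1.9] turn [-0.  -0.   0.1] rows 1
0.97 [[212.133 282.773]
 [221.688 194.653]
 [380.984 211.926]
 [371.429 300.046]] [[ 0.646 -0.336]
 [ 0.483 -0.304]
 [ 0.512 -0.046]
 [ 0.681 -0.052]]
0.58 [[384.519 322.824]
 [388.675 209.208]
 [631.545 218.093]
 [627.389 331.709]] [[ 0.73  -0.025]
 [ 0.507 -0.034]
 [ 0.521  0.367]
 [ 0.749  0.431]]
```

View pics/w2.png

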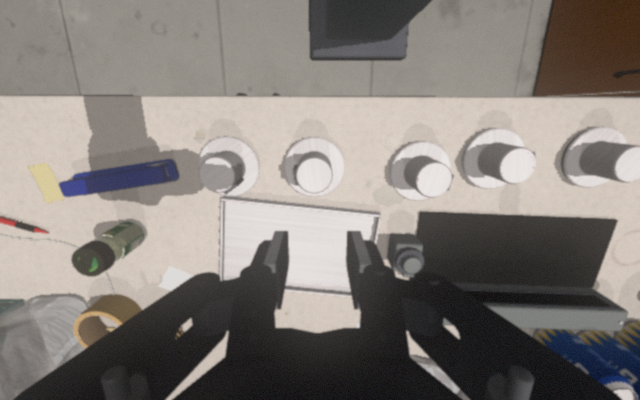

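Emit:
{"api": "carry_out", "payload": {
  "increments": "8 -47 0 0 0 0 0; 8 -47 0 0 0 0 0; 8 -46 30 0 0 0 0; 0 0 60 0 0 0 0; 0 0 60 0 0 0 0"
}}

```text
t: 4.28
tool_pos: [0.3985, -0.2916, 0.1675]
tool_rot: [0.001, -0.0, 1.0, -0.001]
force: [2.1, 1.3, 0.7]
opening: 0.004
grip_force: 0.0
```

Emit:
{"api": "carry_out", "payload": {
  "increments": "0 0 60 0 0 0 0; 0 0 50 0 0 0 0; 0 0 25 0 0 0 0; 0 0 0 0 0 0 0; 0 0 0 0 0 0 0"
}}

```text
t: 4.9
tool_pos: [0.3981, -0.2914, 0.0342]
tool_rot: [0.001, -0.0, 1.0, -0.001]
force: [0.4, -0.5, -0.3]
opening: -0.0
grip_force: 0.0
```

Emit:
{"api": "carry_out", "payload": {
  "increments": "0 0 5 0 0 0 0; 0 0 4 0 0 0 0; 0 0 0 0 0 0 0; 0 0 0 0 0 0 0"
}}

```text
t: 5.4
tool_pos: [0.3975, -0.2908, 0.0245]
tool_rot: [0.0, -0.0, 1.0, -0.0]
force: [0.5, 0.4, -0.4]
opening: -0.002
grip_force: 0.0
```

Emit:
{"api": "carry_out", "payload": {
  "increments": "0 0 2 0 0 0 0; 0 0 0 0 0 0 0; 0 0 0 0 0 0 0"
}}

```text
t: 5.78
tool_pos: [0.3971, -0.2908, 0.0222]
tool_rot: [-0.0, -0.0, 1.0, 0.0]
force: [-0.7, -0.1, 0.3]
opening: -0.0
grip_force: 0.0
```

Emit:
{"api": "carry_out", "payload": {
  "increments": "0 0 2 0 0 0 0; 0 0 0 0 0 0 0; 0 0 0 0 0 0 0"
}}

```text
t: 6.15
tool_pos: [0.3971, -0.2908, 0.022]
tool_rot: [0.0, 0.0, 1.0, 0.002]
force: [-4.1, 2.4, 18.1]
opening: -0.002
grip_force: 9.5
```

Emit:
{"api": "carry_out", "payload": {
  "increments": "0 0 -50 0 0 0 0; 0 0 -50 0 0 0 0; 1 46 0 0 0 0 0; 1 46 0 0 0 0 0; 1 46 0 0 0 0 0"
}}

```text
t: 6.78
tool_pos: [0.3939, -0.1516, 0.1202]
tool_rot: [0.0, 0.0, 1.0, 0.0]
force: [0.7, -0.0, -0.0]
opening: -0.002
grip_force: 0.0
```

Emit:
{"api": "carry_out", "payload": {
  "increments": "0 0 50 0 0 0 0; 0 0 35 0 0 0 0; 0 0 8 0 0 0 0; 0 0 0 0 0 0 0; 0 0 0 0 0 0 0"
}}

```text
t: 7.4
tool_pos: [0.3951, -0.1539, 0.0283]
tool_rot: [0.001, 0.001, 1.0, -0.0]
force: [-0.7, -0.5, -0.0]
opening: -0.002
grip_force: 0.0
```

```bash
python3 -c "
from h import *
go([.394,-.153,.0235],180)
s=read_state();print(s['force'])"
```

```text
from [ 0.395 -0.154  0.028] yaw 179.9 t 7.4 | shift [1.1 0.9 4.8] turn [-0.   0.1 -0.1] rows 1
[-0.66  -0.538 -0.007]
```

Emit:
{"api": "carry_out", "payload": {
  "increments": "0 0 5 0 0 0 0; 0 0 0 0 0 0 0; 0 0 0 0 0 0 0"
}}

```text
t: 7.78
tool_pos: [0.3943, -0.1528, 0.0224]
tool_rot: [0.0, -0.0, 1.0, 0.0]
force: [-0.0, -0.2, -0.3]
opening: -0.001
grip_force: 0.0
```

Emit:
{"api": "carry_out", "payload": {
  "increments": "0 0 1.5 0 0 0 0; 0 0 0 0 0 0 0; 0 0 0 0 0 0 0"
}}

```text
t: 8.15
tool_pos: [0.3939, -0.1528, 0.0207]
tool_rot: [-0.0, -0.0, 1.0, 0.0]
force: [0.1, 0.6, 0.8]
opening: 0.001
grip_force: 0.6
```

Emit:
{"api": "carry_out", "payload": {
  "increments": "0 0 1 0 0 0 0; 0 0 0 0 0 0 0; 0 0 0 0 0 0 0"
}}

```text
t: 8.52
tool_pos: [0.3939, -0.1528, 0.0197]
tool_rot: [-0.0, -0.0, 1.0, 0.0]
force: [-1.3, 1.3, 1.0]
opening: 0.002
grip_force: 1.1
```

Emit:
{"api": "carry_out", "payload": {
  "increments": "0 0 1 0 0 0 0; 0 0 0 0 0 0 0; 0 0 0 0 0 0 0"
}}

```text
t: 8.9
tool_pos: [0.3937, -0.1531, 0.0191]
tool_rot: [-0.0, 0.0, 1.0, 0.0]
force: [-4.8, 0.2, 10.8]
opening: 0.002
grip_force: 5.0
```

Emit:
{"api": "carry_out", "payload": {
  "increments": "0 0 0.7 0 0 0 0; 0 0 0 0 0 0 0; 0 0 0 0 0 0 0"
}}

```text
t: 9.28
tool_pos: [0.3937, -0.1532, 0.0189]
tool_rot: [-0.0, 0.0, 1.0, 0.001]
force: [-5.8, 0.8, 15.8]
opening: 0.001
grip_force: 7.8
```

```bash
python3 -c "
from h import *
go([.489,.013,.0235],180)"
```

```text
from [ 0.394 -0.153  0.019] yaw 179.9 t 9.275 | shift [-95.1 166.3  -4.4] turn [ 0.1 -0.  -0.1] rows 4
```

Emit:
{"api": "carry_out", "payload": {
  "increments": "0 0 -52 0 0 0 0; 0 0 -52 0 0 0 0; -24 42 0 0 0 0 0; -24 42 0 0 0 0 0; -24 42 0 0 0 0 0"
}}

```text
t: 9.9
tool_pos: [0.4676, -0.0249, 0.1226]
tool_rot: [0.001, -0.0, 1.0, 0.001]
force: [0.3, -0.5, 0.6]
opening: 0.001
grip_force: 0.0
```

Emit:
{"api": "carry_out", "payload": {
  "increments": "-23 40 0 0 0 0 0; 0 0 0 0 0 0 0; 0 0 50 0 0 0 0; 0 0 44 0 0 0 0; 0 0 0 0 0 0 0"
}}

```text
t: 10.52
tool_pos: [0.4855, 0.0121, 0.0255]
tool_rot: [-0.004, 0.001, 1.0, -0.001]
force: [-1.0, -0.1, 0.6]
opening: 0.0
grip_force: 0.0
```

```bash
python3 -c "
from h import *
go([.489,.013,.0235],180)"
```

```text
from [0.486 0.012 0.026] yaw 179.9 t 10.525 | shift [-3.5  0.9  2. ] turn [-0.1 -0.4 -0.1] rows 1
```

Emit:
{"api": "carry_out", "payload": {
  "increments": "0 0 0 0 0 0 0; 0 0 0 0 0 0 0; 0 0 0 0 0 0 0"
}}

```text
t: 10.9
tool_pos: [0.4904, 0.0135, 0.0295]
tool_rot: [0.002, -0.0, 1.0, 0.001]
force: [0.1, -0.8, 0.3]
opening: -0.004
grip_force: 0.0
```

Emit:
{"api": "carry_out", "payload": {
  "increments": "0 0 1.5 0 0 0 0; 0 0 0 0 0 0 0; 0 0 0 0 0 0 0"
}}

```text
t: 11.28
tool_pos: [0.489, 0.0133, 0.0265]
tool_rot: [-0.0, -0.0, 1.0, 0.0]
force: [0.1, 0.0, 0.5]
opening: -0.003
grip_force: 0.0
```

Emit:
{"api": "carry_out", "payload": {
  "increments": "0 0 1.5 0 0 0 0; 0 0 0 0 0 0 0; 0 0 0 0 0 0 0"
}}

```text
t: 11.65
tool_pos: [0.489, 0.0132, 0.025]
tool_rot: [-0.0, -0.0, 1.0, -0.0]
force: [-0.3, 0.3, -0.8]
opening: 0.002
grip_force: 0.0
```

Emit:
{"api": "carry_out", "payload": {
  "increments": "0 0 2.5 0 0 0 0; 0 0 0 0 0 0 0; 0 0 0 0 0 0 0"
}}

```text
t: 12.02
tool_pos: [0.489, 0.0132, 0.0225]
tool_rot: [-0.0, -0.0, 1.0, -0.0]
force: [-0.6, -0.3, -0.5]
opening: 0.002
grip_force: 0.0
```

Emit:
{"api": "carry_out", "payload": {
  "increments": "0 0 1.5 0 0 0 0; 0 0 0 0 0 0 0; 0 0 0 0 0 0 0"
}}

```text
t: 12.4
tool_pos: [0.4894, 0.0132, 0.0212]
tool_rot: [0.0, -0.0, 1.0, 0.0]
force: [0.1, 0.3, 0.8]
opening: 0.001
grip_force: 0.4
```

```bash
python3 -c "
from h import *
go([.463,.127,.0265],180)"
```

```text
from [0.489 0.013 0.021] yaw -180.0 t 12.4 | shift [ 26.4 113.8  -5.3] turn [0. 0. 0.] rows 2
```

Emit:
{"api": "carry_out", "payload": {
  "increments": "0 0 1.5 0 0 0 0; 0 0 0 0 0 0 0; 0 0 0 0 0 0 0"
}}

```text
t: 12.78
tool_pos: [0.4892, 0.0132, 0.0196]
tool_rot: [0.0, -0.0, 1.0, -0.0]
force: [2.0, 0.5, 0.2]
opening: -0.001
grip_force: 0.4
```

Emit:
{"api": "carry_out", "payload": {
  "increments": "0 0 1 0 0 0 0; 0 0 0 0 0 0 0; 0 0 0 0 0 0 0"
}}

```text
t: 13.15
tool_pos: [0.4893, 0.0132, 0.0187]
tool_rot: [0.0, -0.0, 1.0, 0.0]
force: [0.6, -0.3, 2.5]
opening: -0.004
grip_force: 1.2
```

Emit:
{"api": "carry_out", "payload": {
  "increments": "0 0 -52 0 0 0 0; 0 0 -52 0 0 0 0; 13 57 0 0 0 0 0; 13 57 0 0 0 0 0; 0 0 0 0 0 0 0"
}}

```text
t: 13.78
tool_pos: [0.4608, 0.1334, 0.1218]
tool_rot: [-0.001, -0.006, 1.0, 0.001]
force: [0.1, -0.1, -0.0]
opening: 0.001
grip_force: 0.0
```

Emit:
{"api": "carry_out", "payload": {
  "increments": "0 0 50 0 0 0 0; 0 0 46 0 0 0 0; 0 0 0 0 0 0 0; 0 0 0 0 0 0 0; 0 0 0 0 0 0 0"
}}

```text
t: 14.4
tool_pos: [0.4628, 0.1266, 0.0269]
tool_rot: [-0.0, 0.0, 1.0, 0.0]
force: [0.1, -0.2, 0.5]
opening: -0.001
grip_force: 0.0
```

Emit:
{"api": "carry_out", "payload": {
  "increments": "0 0 3 0 0 0 0; 0 0 0 0 0 0 0; 0 0 0 0 0 0 0"
}}

```text
t: 14.78
tool_pos: [0.4629, 0.1273, 0.0236]
tool_rot: [0.0, -0.0, 1.0, 0.0]
force: [0.6, 0.9, 0.0]
opening: -0.003
grip_force: 0.0
```

Emit:
{"api": "carry_out", "payload": {
  "increments": "0 0 1.5 0 0 0 0; 0 0 0 0 0 0 0; 0 0 0 0 0 0 0"
}}

```text
t: 15.15
tool_pos: [0.4632, 0.1273, 0.0222]
tool_rot: [0.0, -0.0, 1.0, 0.0]
force: [-1.0, 0.7, 2.7]
opening: -0.002
grip_force: 1.2
```

Emit:
{"api": "carry_out", "payload": {
  "increments": "0 0 1 0 0 0 0; 0 0 0 0 0 0 0; 0 0 0 0 0 0 0"
}}

```text
t: 15.52
tool_pos: [0.4632, 0.1274, 0.0221]
tool_rot: [-0.0, -0.0, 1.0, 0.001]
force: [-4.2, 0.2, 12.2]
opening: 0.004
grip_force: 6.3
```

Emit:
{"api": "carry_out", "payload": {
  "increments": "0 0 -52 0 0 0 0; 0 0 -52 0 0 0 0; 1 52 0 0 0 0 0; 1 51 0 0 0 0 0; 0 51 0 0 0 0 0"
}}

```text
t: 16.15
tool_pos: [0.4607, 0.2828, 0.1251]
tool_rot: [0.0, -0.0, 1.0, 0.0]
force: [0.9, -0.5, 0.4]
opening: -0.003
grip_force: 0.0
```

Emit:
{"api": "carry_out", "payload": {
  "increments": "0 0 0 0 0 0 0; 0 0 50 0 0 0 0; 0 0 46 0 0 0 0; 0 0 0 0 0 0 0; 0 0 0 0 0 0 0"
}}

```text
t: 16.77
tool_pos: [0.462, 0.2805, 0.0302]
tool_rot: [0.001, 0.001, 1.0, 0.0]
force: [0.2, -0.4, -0.0]
opening: 0.002
grip_force: 0.0
```

Emit:
{"api": "carry_out", "payload": {
  "increments": "0 0 2.5 0 0 0 0; 0 0 0 0 0 0 0; 0 0 0 0 0 0 0"
}}

```text
t: 17.15
tool_pos: [0.4613, 0.2817, 0.0273]
tool_rot: [0.0, -0.0, 1.0, 0.001]
force: [1.3, 0.6, -0.5]
opening: -0.005
grip_force: 0.0
```

Emit:
{"api": "carry_out", "payload": {
  "increments": "0 0 4 0 0 0 0; 0 0 0 0 0 0 0; 0 0 0 0 0 0 0"
}}

```text
t: 17.52
tool_pos: [0.4609, 0.2811, 0.0224]
tool_rot: [-0.0, -0.0, 1.0, -0.0]
force: [-0.9, -0.4, 0.4]
opening: 0.001
grip_force: 0.0
```

Emit:
{"api": "carry_out", "payload": {
  "increments": "0 0 1.5 0 0 0 0; 0 0 0 0 0 0 0; 0 0 0 0 0 0 0"
}}

```text
t: 17.9
tool_pos: [0.461, 0.2812, 0.0221]
tool_rot: [-0.001, 0.0, 1.0, 0.0]
force: [-2.4, -1.0, 9.0]
opening: 0.001
grip_force: 4.7
```

Emit:
{"api": "carry_out", "payload": {
  "increments": "0 0 1 0 0 0 0; 0 0 0 0 0 0 0; 0 0 0 0 0 0 0"
}}

```text
t: 18.27
tool_pos: [0.461, 0.2812, 0.022]
tool_rot: [-0.001, 0.0, 1.0, 0.001]
force: [-5.1, -1.8, 16.5]
opening: -0.001
grip_force: 8.3
```

Emit:
{"api": "carry_out", "payload": {
  "increments": "0 0 -60 0 0 0 0; 0 0 -60 0 0 0 0; -12 -20 -56 0 0 0 0; -30 -40 -40 0 0 0 0; -30 -45 -35 0 0 0 0"
}}

```text
t: 18.9
tool_pos: [0.5321, 0.1786, 0.2709]
tool_rot: [0.001, -0.001, 1.0, 0.001]
force: [1.7, 0.5, -0.6]
opening: -0.0
grip_force: 0.0
```

Emit:
{"api": "carry_out", "payload": {
  "increments": "-30 -50 -35 0 0 0 0; -25 -50 -30 0 0 0 0; 0 -20 0 0 10 0 0; 0 0 0 0 10 0 0; 0 0 0 0 10 0 0"
}}

```text
t: 19.52
tool_pos: [0.5842, 0.063, 0.3312]
tool_rot: [-0.261, -0.0, 0.965, 0.0]
force: [0.2, 0.9, 0.1]
opening: 0.001
grip_force: 0.0
```

Emit:
{"api": "carry_out", "payload": {
  "increments": "0 0 0 0 10 0 0; 0 0 0 0 0 0 0; 0 0 0 0 0 0 0; 0 0 0 0 0 0 0"
}}

```text
t: 20.02
tool_pos: [0.5798, 0.0589, 0.3108]
tool_rot: [-0.301, 0.007, 0.954, 0.001]
force: [-0.8, -0.9, 0.1]
opening: 0.002
grip_force: 0.0
```

```bash
python3 look.py w3 stand_a,stand_a_label; python3 -c "
from h import *
print(read_state()['joints'],ray(camera_info('wrist'),(320,200)))
im=cv2.imread('pics/w3.png');cv2.imwrite('pics/w3c.png',im)"
```

```text
stand_a [442.  178.3] 0.83 [0.418 0.275]
stand_a [112.2 189.5] 0.77 [ 0.431 -0.291]
stand_a [193.8 193.6] 0.69 [ 0.44 -0.15]
stand_a [304.7 192.3] 0.36 [0.44  0.038]
[-0.549  0.677  0.69   1.291 -0.347  1.929  1.698] (array([0.596, 0.059, 0.459]), array([-0.297,  0.011, -0.955]))
```

View pics/w3c.png

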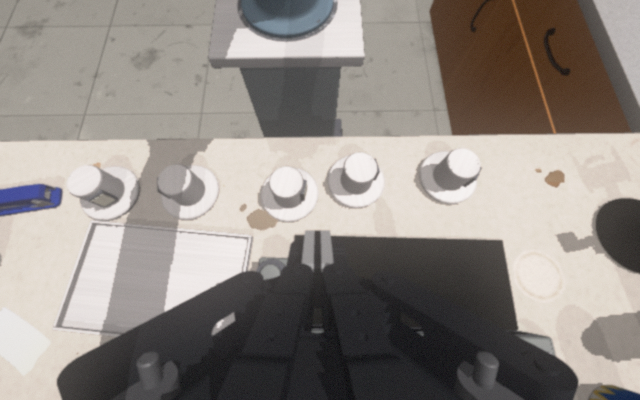

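```bash
cat > mos.py <<'E'
from h import *
import pickle
S=np.array([[.440,-.290],[.436,-.153],[.447,.013],[.421,.127],[.419,.281]])
E
python3 - <<'E'
import cv2,numpy as np
C={'w1':[(28,150),(100,150),(210,150),(283,137),(390,135)],'w2':[(228,167),(314,167),(425,172),(500,158),(605,158)],'w3':[(100,192),(185,188),(290,192),(358,177),(455,172)]}
rows=[]
for k,c in C.items():
    im=cv2.copyMakeBorder(cv2.imread(f'pics/{k}.png'),60,60,60,60,0)
    rows.append(np.hstack([cv2.resize(im[y+60-36:y+60+36,x+60-36:x+60+36],(158,158),interpolation=cv2.INTER_CUBIC) for x,y in c]))
cv2.imwrite('pics/mos.png',np.vstack(rows))
E
```

```text
(no output)
```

View pics/mos.png

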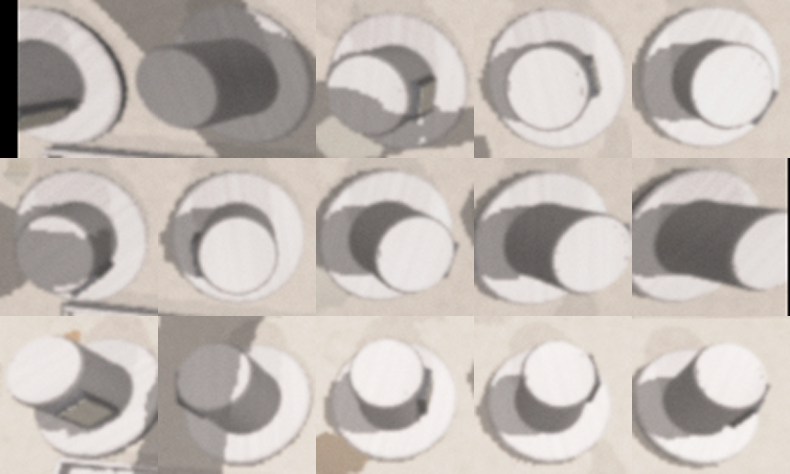

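```bash
cat > fit.py <<'E'
from h import *
from scipy.optimize import minimize
from scipy.ndimage import map_coordinates
_g={}
def grad(tag):
    if tag not in _g:
        g=cv2.GaussianBlur(cv2.imread(f"pics/{tag}.png"),(0,0),1.0).astype(float)
        g=g.mean(2); _g[tag]=(cv2.Sobel(g,-1,1,0)/8,cv2.Sobel(g,-1,0,1)/8)
    return _g[tag]
def line_score(tag,ci,P,closed=False):
    uv=proj(ci,P); t=np.gradient(uv,axis=0); n=np.stack([-t[:,1],t[:,0]],1); n/=np.linalg.norm(n,axis=1,keepdims=True)+1e-9
    gx,gy=grad(tag); f=lambda a:map_coordinates(a,[uv[:,1],uv[:,0]],order=1,mode="constant")
    return np.minimum(np.abs(f(gx)*n[:,0]+f(gy)*n[:,1]),25).mean()
A=np.linspace(0,2*np.pi,90)
def circ(c,r,z): return np.c_[c[0]+r*np.cos(A),c[1]+r*np.sin(A),0*A+z]
def seg(a,b): return a+(b-a)*np.linspace(0,1,15)[:,None]
def label_edges(c,th,base=0):
    e=np.array([np.cos(th),np.sin(th),0]);s=np.array([-np.sin(th),np.cos(th),0]);o=np.array([c[0],c[1],base])
    q=lambda r,w,z:o+e*r+s*w+np.array([0,0,z])
    return e,[(q(.029,-.012,.021),q(.029,.012,.021)),(q(.029,-.012,.057),q(.029,.012,.057)),(q(.029,-.012,.021),q(.029,-.012,.057)),(q(.029,.012,.021),q(.029,.012,.057))]
def fit(views,c0,base=0):
    """views: [(tag,ci)] ; centre from the circles, yaw from the label's edges"""
    def fc(c): return -sum(line_score(t,ci,circ(c,.048,.011+base))+line_score(t,ci,circ(c,.026,.065+base)) for t,ci in views)
    best=min((fc(np.array(c0)+np.array([i,j])*.003),i,j) for i in range(-6,7) for j in range(-6,7))
    c=minimize(fc,np.array(c0)+np.array(best[1:])*.003,method="Nelder-Mead",options=dict(initial_simplex=np.array(c0)+np.array(best[1:])*.003+np.array([[0,0],[.002,0],[0,.002]]))).x
    sc=[]
    for d in range(0,360,2):
        th=np.radians(d); tot=[];
        for t,ci in views:
            e,E=label_edges(c,th,base); o=ray(ci,(0,0))[0]
            m=np.array([c[0],c[1],base+.039])+.029*e; v=(o-m)/np.linalg.norm(o-m)
            if v@e>0.12: tot.append(np.mean([line_score(t,ci,seg(*x)) for x in E]))
        sc.append(np.mean(tot) if tot else 0)
    sc=np.array(sc); top=[]
    s2=sc.copy()
    for _ in range(3):
        k=int(s2.argmax()); top.append((2*k,round(s2[k],1))); s2[(np.arange(k-8,k+9))%180]=0
    return c,fc(c),top
def save_ci(tag,ci): np.save(f"pics/{tag}.npy",ci,allow_pickle=True)
def load_ci(tag): return np.load(f"pics/{tag}.npy",allow_pickle=True).item()
E
python3 - <<'E'
from fit import *
s=read_state();ci=camera_info("wrist");save_ci("w3",ci)
M=R.from_quat(np.roll(s["tool_rot"],-1)).as_matrix();Rw=cv2.Rodrigues(np.array(ci["rvec"]))[0]
Rc=Rw@M; tc=np.array(ci["tvec"]).ravel()+Rw@s["tool_pos"]   # tool->camera
for tag,p,yw in(("w1",[.4504,.1806,.313],-179.8),("w2",[.4213,-.1498,.3181],-179.9)):
    a=np.radians(yw);T=np.array([[np.cos(a),np.sin(a),0],[np.sin(a),-np.cos(a),0],[0,0,-1]])
    Rn=Rc@T.T; c2=dict(ci);c2["rvec"]=cv2.Rodrigues(Rn)[0].ravel();c2["tvec"]=tc-Rn@np.array(p);save_ci(tag,c2)
S=np.array([[.440,-.290],[.436,-.153],[.447,.013],[.421,.127],[.419,.281]])
V=[("w1","w2","w3")]*5; V[0]=("w2","w3")
for c0,v in zip(S,V):
    print(fit([(t,load_ci(t)) for t in v],c0)); 
    for t in v: print("  ",t,fit([(t,load_ci(t))],c0))
# mat front corners and bar line from w1, tray
ci=load_ci("w1")
for uv in((225,194),(427,199)): print("mat",at_z(ci,uv,.006))
E
```

```text
(array([ 0.44 , -0.288]), np.float64(-34.92500338417412), [(172, np.float64(12.7)), (140, np.float64(11.6)), (34, np.float64(11.6))])
   w2 (array([ 0.44 , -0.288]), np.float64(-16.95320644989556), [(66, np.float64(12.7)), (170, np.float64(12.6)), (86, np.float64(11.8))])
   w3 (array([ 0.439, -0.288]), np.float64(-18.130672329173002), [(140, np.float64(14.8)), (34, np.float64(11.2)), (356, np.float64(9.8))])
(array([ 0.436, -0.152]), np.float64(-38.8101386289526), [(344, np.float64(11.7)), (196, np.float64(10.7)), (18, np.float64(10.5))])
   w1 (array([ 0.436, -0.15 ]), np.float64(-12.404325039360094), [(26, np.float64(8.8)), (62, np.float64(4.7)), (44, np.float64(3.9))])
   w2 (array([ 0.44 , -0.154]), np.float64(-17.853854526530643), [(174, np.float64(13.2)), (192, np.float64(11.4)), (156, np.float64(9.8))])
   w3 (array([ 0.441, -0.153]), np.float64(-13.528213699588814), [(124, np.float64(14.9)), (92, np.float64(12.8)), (36, np.float64(9.4))])
(array([0.442, 0.015]), np.float64(-49.40131772026493), [(74, np.float64(14.3)), (40, np.float64(13.7)), (130, np.float64(11.2))])
   w1 (
[... 826 characters left out ...]
 np.float64(-19.833820957739196), [(42, np.float64(17.3)), (16, np.float64(14.1)), (358, np.float64(10.3))])
(array([0.418, 0.282]), np.float64(-48.462400488016385), [(20, np.float64(18.1)), (2, np.float64(13.4)), (336, np.float64(13.4))])
   w1 (array([0.417, 0.288]), np.float64(-18.663484149196826), [(220, np.float64(10.7)), (238, np.float64(9.4)), (296, np.float64(8.2))])
   w2 (array([0.42 , 0.281]), np.float64(-18.01148435585582), [(336, np.float64(18.0)), (196, np.float64(11.8)), (236, np.float64(9.4))])
   w3 (array([0.417, 0.284]), np.float64(-19.647648532473514), [(20, np.float64(19.2)), (2, np.float64(14.1)), (238, np.float64(12.7))])
mat [0.511 0.032 0.006]
mat [0.518 0.357 0.006]
```

```bash
python3 -c "
from h import *
go([.489,.353,.17],45)"
```

```text
from [0.579 0.06  0.31 ] yaw 179.3 t 20.175 | shift [ -3.5 292.2 167.8] turn [-41.  -17.1 129.1] rows 14
```

Emit:
{"api": "carry_out", "payload": {
  "increments": "0 0 0 0 -9 0 85; 0 0 0 0 -9 0 85; 0 0 0 0 -9 0 85; 0 0 0 0 -8 0 85; 0 0 0 0 0 0 85"
}}

```text
t: 20.8
tool_pos: [0.5769, 0.0597, 0.3084]
tool_rot: [-0.004, 0.006, 1.0, 0.002]
force: [0.5, -0.0, -0.8]
opening: 0.991
grip_force: 0.0
```

```bash
python3 -c "
from h import *
go([.489,.353,.17],180);go([.489,.353,.17],45)"
```

```text
from [0.577 0.06  0.308] yaw 179.4 t 20.8 | shift [ 90.  291.9 140.1] turn [ 0.2 -0.5 -0.6] rows 6
from [0.577 0.06  0.308] yaw 179.4 t 20.8 | shift [ 90.  291.9 140.1] turn [ -0.5  -0.5 134.4] rows 13
```

Emit:
{"api": "carry_out", "payload": {
  "increments": "15 49 0 0 0 0 85; 15 49 0 0 0 0 85; 15 49 0 0 0 0 85; 15 49 28 0 0 0 85; 15 48 28 0 0 0 85"
}}

```text
t: 21.42
tool_pos: [0.5075, 0.3072, 0.2524]
tool_rot: [-0.003, 0.006, 1.0, 0.0]
force: [0.8, 0.6, 0.5]
opening: 0.995
grip_force: 0.0
```

Emit:
{"api": "carry_out", "payload": {
  "increments": "15 48 28 0 0 0 85; 0 0 28 0 0 10.5 85; 0 0 28 0 0 10.5 85; 0 0 0 0 0 10.5 85; 0 0 0 0 0 10.5 85"
}}

```text
t: 22.05
tool_pos: [0.4924, 0.3534, 0.1677]
tool_rot: [-0.003, 0.366, 0.931, -0.003]
force: [0.4, 0.9, -0.3]
opening: 1.0
grip_force: 0.0
```

Emit:
{"api": "carry_out", "payload": {
  "increments": "0 0 0 0 0 10.5 85; 0 0 0 0 0 10.5 85; 0 0 0 0 0 10.5 85; 0 0 0 0 0 10.5 85; 0 0 0 0 0 10.5 85"
}}

```text
t: 22.68
tool_pos: [0.4927, 0.3539, 0.1686]
tool_rot: [-0.002, 0.74, 0.673, -0.003]
force: [0.5, 0.1, -0.7]
opening: 0.99
grip_force: 0.0
```

Emit:
{"api": "carry_out", "payload": {
  "increments": "0 0 0 0 0 10.5 85; 0 0 0 0 0 10.5 85; 0 0 0 0 0 10.5 85; 0 0 0 0 0 8 85; 0 0 0 0 0 0 85"
}}

```text
t: 23.3
tool_pos: [0.4924, 0.3539, 0.1683]
tool_rot: [-0.0, 0.922, 0.387, -0.003]
force: [-0.2, -0.0, -0.7]
opening: 0.993
grip_force: 0.0
```

```bash
cat > near.py <<'E'
from fit import *
import sys
tag=sys.argv[1];c0=[float(v) for v in sys.argv[2:4]];base=float(sys.argv[4]) if len(sys.argv)>4 else 0
s=read_state();im=camera("wrist");ci=camera_info("wrist");cv2.imwrite(f"pics/{tag}.png",im);save_ci(tag,ci)
print("yaw",round(yaw(),1),s["tool_pos"],"j7",s["joints"][6],"t",s["t"])
c,f,top=fit([(tag,ci)],c0,base);print("fit",c,f,top)
for n,z in(("stand_a",base),("stand_a_label",base+.039)):
    for d in spot_point(n,"wrist"):
        q=at_z(ci,d["uv"],z)
        if np.linalg.norm(q[:2]-c)<.08: print(n,round(d["score"],2),q[:2], "label angle %.1f"%np.degrees(np.arctan2(*(q[:2]-c)[::-1])) if "label" in n else "")
u,v=proj(ci,[[*c,base+.03]])[0].astype(int);u=max(50,min(590,u));v=max(50,min(350,v))
cv2.imwrite(f"pics/{tag}c.png",cv2.resize(im[v-50:v+50,u-50:u+50],(500,500),interpolation=3))
E
python3 near.py n5 .418 .282
```

```text
yaw 45.6 [0.492 0.354 0.168] j7 -0.9592497239157842 t 23.3
fit [0.418 0.279] -13.870689629818424 [(22, np.float64(13.0)), (112, np.float64(11.3)), (68, np.float64(10.6))]
stand_a 0.83 [0.417 0.285]
```

View pics/n5c.png

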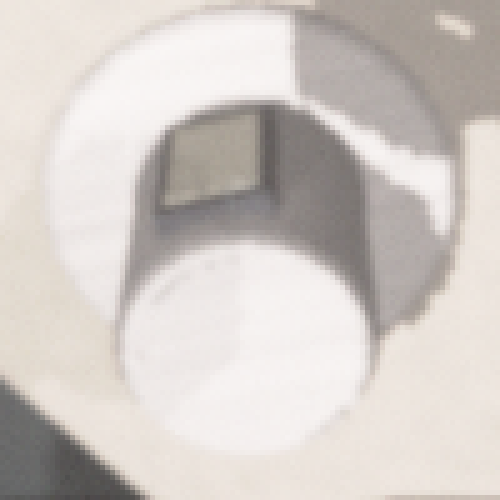

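```bash
cat >> near.py <<'E'
np.save("pics/crop.npy",[u-50,v-50])
E
cat > ang.py <<'E'
from fit import *
import sys
# tag cx cy base  u1 v1 u2 v2 (crop pixels: low-z edge ends, high-z edge ends of outer face, 4 points)
tag=sys.argv[1];c=np.array([float(v) for v in sys.argv[2:4]]);base=float(sys.argv[4]);p=np.array([float(v) for v in sys.argv[5:13]]).reshape(4,2)
ci=load_ci(tag);u,v=proj(ci,[[*c,base+.03]])[0].astype(int);u=max(50,min(590,u));v=max(50,min(350,v))
p=p/5+[u-50,v-50]
q=np.array([at_z(ci,a,base+z) for a,z in zip(p,(.021,.021,.057,.057))])
for a,b in((0,1),(2,3)):
    m=(q[a]+q[b])/2-[*c,0]; d=q[b]-q[a]
    print("mid angle %.1f r %.4f"%(np.degrees(np.arctan2(m[1],m[0])),np.hypot(*m[:2])),"edge normal %.1f len %.4f"%(np.degrees(np.arctan2(d[1],d[0]))%180-90,np.hypot(*d[:2])))
f=lambda x:sum(np.linalg.norm(proj(ci,np.array([e for s in label_edges(x[:2],x[2],base)[1][:2] for e in s])[o])-p,axis=1)@np.ones(4) for o in [[1,0,3,2]])
for o in (0,):
    best=min((minimize(f,[*c,np.radians(t)],method="Nelder-Mead",options=dict(initial_simplex=np.array([[*c,np.radians(t)],[c[0]+.004,c[1],np.radians(t)],[c[0],c[1]+.004,np.radians(t)],[*c,np.radians(t+15)]]))) for t in range(0,360,30)),key=lambda r:r.fun)
    print("free fit",best.x[:2],"theta %.1f"%np.degrees(best.x[2]),"res px %.2f"%(best.fun/4))
E
python3 ang.py n5 .418 .280 0 165 122 263 110 160 208 272 190
```

```text
mid angle 61.8 r 0.0297 edge normal 53.4 len 0.0215
mid angle 58.1 r 0.0308 edge normal 55.9 len 0.0220
free fit [0.418 0.282] theta 57.2 res px 1.20
```

```bash
python3 -c "
from h import *
go([.418,.281,.12],57)"
```

```text
from [0.492 0.353 0.168] yaw 45.5 t 23.45 | shift [-103.2   -1.9   48.9] turn [ -0.3   0.3 -11.5] rows 2
```

Emit:
{"api": "carry_out", "payload": {
  "increments": "-50 -1 24 0 0 0 85; -53 -1 25 0 0 0 85; 0 0 0 0 0 -6 85; 0 0 0 0 0 -5.5 85; 0 0 0 0 0 0 85"
}}

```text
t: 24.08
tool_pos: [0.4175, 0.2813, 0.1202]
tool_rot: [-0.002, 0.879, 0.476, -0.003]
force: [-0.3, 0.4, -0.2]
opening: 0.998
grip_force: 0.0
```

```bash
python3 -c "
from h import *
go([.418,.281,.032],57)"
```

```text
from [0.418 0.281 0.12 ] yaw 56.8 t 24.075 | shift [ 0.3  1.2 88.2] turn [-0.4  0.2 -0.2] rows 2
```

Emit:
{"api": "carry_out", "payload": {
  "increments": "0 1 45 -0.4 0.2 0 85; 0 0 43 0 0 0 85; 0 0 0 0 0 0 85",
  "newtons": 60
}}

```text
t: 24.45
tool_pos: [0.4158, 0.2791, 0.0296]
tool_rot: [0.001, 0.88, 0.476, -0.003]
force: [-0.0, -0.5, -0.3]
opening: 0.993
grip_force: 0.0
```

Emit:
{"api": "carry_out", "payload": {
  "increments": "0 0 0 0 0 0 40; 0 0 0 0 0 0 40; 0 0 0 0 0 0 40; 0 0 0 0 0 0 40; 0 0 0 0 0 0 40"
}}

```text
t: 25.08
tool_pos: [0.4195, 0.2817, 0.0339]
tool_rot: [-0.0, 0.879, 0.476, 0.002]
force: [-0.5, -0.8, 6.5]
opening: 0.594
grip_force: 62.6
```

Emit:
{"api": "carry_out", "payload": {
  "increments": "0 0 -20 0 0 0 40; 0 0 -40 0 0 0 40; 0 0 -30 0 0 0 40; 0 0 0 0 0 0 40"
}}

```text
t: 25.58
tool_pos: [0.4195, 0.2818, 0.124]
tool_rot: [-0.001, 0.879, 0.476, 0.003]
force: [0.1, -0.1, -2.8]
opening: 0.598
grip_force: 63.2
```

```bash
python3 -c "
from h import *
s=read_state();print(s['force'],s['opening'],s['grip_force'],s['joints'])
go([.583,.297,.12],-1)"
```

```text
[ 0.131 -0.137 -2.808] 0.5984886048021535 63.16323280334473 [-1.603  0.475  1.118  2.082 -0.549  0.91  -0.754]
from [0.419 0.282 0.124] yaw 56.9 t 25.575 | shift [102.1 128.6   4.7] turn [-0.1 -0.3 57.9] rows 6
```

Run:
```python
from fit import *
for t,L in(("w1",[(225,194),(427,199)]),("w2",[(419,212),(614,219)]),("w3",[(503,240)])):
    ci=load_ci(t)
    for uv in L: print(t,uv,at_z(ci,uv,.006)[:2])
# edge fit: maximise gradient along mat front edge and sides
V=[(t,load_ci(t)) for t in("w1","w2","w3")]
def f(x):
    c,s=np.cos(x[2]),np.sin(x[2]);P=lambda a,b:np.array([x[0]+c*a-s*b,x[1]+s*a+c*b,.006])
    sg=lambda a,b:a+(b-a)*np.linspace(0,1,60)[:,None]
    return -sum(line_score(t,ci,sg(P(-.065,-.165),P(-.065,.165)))+.5*line_score(t,ci,sg(P(-.065,.165),P(.0,.165)))+.5*line_score(t,ci,sg(P(-.065,-.165),P(.0,-.165))) for t,ci in V)
b=min((f([x,y,a]),x,y,a) for x in np.arange(.57,.596,.002) for y in np.arange(.178,.2,.002) for a in np.radians(np.arange(-4,5,1)))
r=minimize(f,b[1:],method="Nelder-Mead",options=dict(initial_simplex=np.array(b[1:])+np.array([[0,0,0],[.002,0,0],[0,.002,0],[0,0,.01]])));print(b,r.x,np.degrees(r.x[2]),r.fun)
(a,b2)=ray(load_ci("w1"),(198.4,249.1)),ray(load_ci("w2"),(412,264.4));print("key",tri(a,b2))
print("mat",tri(ray(load_ci("w1"),(324,234.4)),ray(load_ci("w2"),(512,251.7))))
print("tray",tri(ray(load_ci("w1"),(107.8,234.9)),ray(load_ci("w2"),(298.8,245.4))))
```

```text
w1 (225, 194) [0.511 0.032]
w1 (427, 199) [0.518 0.357]
w2 (419, 212) [0.513 0.018]
w2 (614, 219) [0.525 0.344]
w3 (503, 240) [0.526 0.353]
(np.float64(-91.8718818472031), np.float64(0.582), np.float64(0.182), np.float64(-0.05235987755982989)) [ 0.581  0.182 -0.04 ] -2.271222521821061 -94.67681469925843
key (array([ 0.585, -0.001,  0.051]), np.float64(0.0005393777440061245))
mat (array([ 0.588,  0.192, -0.003]), np.float64(0.005321586801472955))
tray (array([ 0.587, -0.183, -0.012]), np.float64(0.0067388782918544115))
```

Run:
```python
from fit import *
V={t:load_ci(t) for t in("w1","w2","w3")}
sg=lambda a,b:a+(b-a)*np.linspace(0,1,60)[:,None]
def edge(t,x0,z,ys,rng=.02):
    best=[]
    for x in np.arange(x0-rng,x0+rng,.001):
        for a in np.radians(np.arange(-5,5.1,.25)):
            k=-np.tan(a); best.append((line_score(t,V[t],sg(np.array([x+k*(ys[0]-.187),ys[0],z]),np.array([x+k*(ys[1]-.187),ys[1],z]))),x,np.degrees(a)))
    return sorted(best)[-1]
print("front w1",edge("w1",.515,.006,(.04,.34)))
print("front w2",edge("w2",.515,.006,(.04,.32)))
print("front w3",edge("w3",.515,.006,(.10,.33)))
print("bartop w1",edge("w1",.645,.07,(.06,.31),.012),edge("w1",.685,.07,(.06,.31),.012))
print("bartop w2",edge("w2",.645,.07,(.06,.28),.012))
```

```text
front w1 (np.float64(25.0), np.float64(0.514), np.float64(-1.25))
front w2 (np.float64(25.0), np.float64(0.519), np.float64(-2.25))
front w3 (np.float64(25.0), np.float64(0.52), np.float64(-1.5000000000000002))
bartop w1 (np.float64(14.584874431469675), np.float64(0.644), np.float64(-1.5000000000000002)) (np.float64(13.469120337579682), np.float64(0.682), np.float64(-1.25))
bartop w2 (np.float64(11.06932242778556), np.float64(0.649), np.float64(-2.5))
```

Emit:
{"api": "carry_out", "payload": {
  "increments": "33 44 -6 0 0 0 40; 33 44 0 0 0 0 40; 33 45 0 0 0 0 40; 0 0 0 0 0 9.7 40; 0 0 0 0 0 9.7 40"
}}

```text
t: 26.2
tool_pos: [0.5831, 0.2895, 0.1255]
tool_rot: [0.001, 0.948, 0.318, -0.002]
force: [-0.7, -0.8, -2.5]
opening: 0.595
grip_force: 63.7
```

Emit:
{"api": "carry_out", "payload": {
  "increments": "0 0 0 0 0 9.7 40; 0 0 0 0 0 9.7 40; 0 0 0 0 0 9.7 40; 0 0 0 0 0 9.8 40; 0 0 0 0 0 0 40"
}}

```text
t: 26.82
tool_pos: [0.5821, 0.2906, 0.1255]
tool_rot: [0.001, 1.0, -0.012, -0.001]
force: [0.4, 1.1, -2.7]
opening: 0.599
grip_force: 63.7
```

```bash
python3 -c "
from h import *
s=read_state();print(s['force'],s['opening'],s['grip_force'],s['joints'])
go([.585,.293,.0415],-1.6)"
```

```text
[ 0.358  1.077 -2.657] 0.598571902046465 63.7325119972229 [-1.311  0.85   1.16   1.722 -0.844  1.166 -1.497]
from [0.582 0.291 0.126] yaw -1.3 t 26.825 | shift [ 3.  -2.7 84. ] turn [0.2 0.1 0.3] rows 2
```

Emit:
{"api": "carry_out", "payload": {
  "increments": "3 -2.5 40 0 0 0.3 40; 0 0 30 0 0 0 40; 0 0 10 0 0 0 40; 0 0 2 0 0 0 40; 0 0 0 0 0 0 40"
}}

```text
t: 27.45
tool_pos: [0.5874, 0.2931, 0.0471]
tool_rot: [0.0, 1.0, -0.015, 0.001]
force: [-1.1, 0.6, -2.4]
opening: 0.598
grip_force: 63.7
```

Emit:
{"api": "carry_out", "payload": {
  "increments": "0 0 1 0 0 0 40; 0 0 1 0 0 0 40; 0 0 0 0 0 0 40; 0 0 0 0 0 0 40"
}}

```text
t: 27.95
tool_pos: [0.5865, 0.2932, 0.0439]
tool_rot: [0.0, 1.0, -0.015, 0.0]
force: [0.2, 0.1, -3.0]
opening: 0.595
grip_force: 63.7
```

Emit:
{"api": "carry_out", "payload": {
  "increments": "0 0 2 0 0 0 40; 0 0 1 0 0 0 40; 0 0 0 0 0 0 40; 0 0 0 0 0 0 40"
}}

```text
t: 28.45
tool_pos: [0.5864, 0.2931, 0.0408]
tool_rot: [0.001, 1.0, -0.015, 0.0]
force: [-0.1, 1.5, -2.3]
opening: 0.599
grip_force: 63.7
```

Emit:
{"api": "carry_out", "payload": {
  "increments": "0 0 1 0 0 0 40; 0 0 0 0 0 0 40; 0 0 0 0 0 0 40"
}}

```text
t: 28.82
tool_pos: [0.5866, 0.2931, 0.0401]
tool_rot: [0.0, 1.0, -0.015, 0.0]
force: [0.8, -0.3, 0.6]
opening: 0.6
grip_force: 64.0
```

Emit:
{"api": "carry_out", "payload": {
  "increments": "0 0 0 0 0 0 85; 0 0 0 0 0 0 85; 0 0 0 0 0 0 85; 0 0 -15 0 0 0 85; 0 0 -55 0 0 0 85"
}}

```text
t: 29.45
tool_pos: [0.5839, 0.2929, 0.108]
tool_rot: [0.002, 1.0, -0.015, -0.003]
force: [-0.1, 1.2, 0.4]
opening: 0.995
grip_force: 0.0
```

Emit:
{"api": "carry_out", "payload": {
  "increments": "0 0 -60 0 0 0 85; 0 0 0 0 0 0 85"
}}

```text
t: 29.7
tool_pos: [0.5908, 0.2932, 0.1774]
tool_rot: [-0.002, 1.0, -0.016, 0.006]
force: [0.4, -0.4, -0.4]
opening: 0.992
grip_force: 0.0
```

```bash
python3 near.py p5 .586 .293 .006;python3 -c "
from h import *
go([.405,.228,.17],-1.6)"
```

```text
yaw -1.8 [0.591 0.293 0.177] j7 -1.532850899664079 t 29.7
fit [0.584 0.292] -36.585391387650056 [(0, np.float64(15.5)), (18, np.float64(7.1)), (342, np.float64(6.2))]
stand_a 0.7 [0.605 0.291] 
stand_a 0.65 [0.587 0.293] 
from [0.586 0.293 0.17 ] yaw -1.7 t 29.85 | shift [-178.9   70.8   -0. ] turn [ 0.   0.  -0.1] rows 4
```

Emit:
{"api": "carry_out", "payload": {
  "increments": "-45 18 0 0 0 0 85; -45 18 0 0 0 0 85; -45 18 0 0 0 0 85; -44 17 0 0 0 0 85; 0 0 0 0 0 -10.2 85"
}}

```text
t: 30.48
tool_pos: [0.3991, 0.2259, 0.1665]
tool_rot: [0.002, 0.997, 0.077, -0.004]
force: [0.4, 0.3, -0.0]
opening: 0.993
grip_force: 0.0
```

Emit:
{"api": "carry_out", "payload": {
  "increments": "0 0 0 0 0 -10.2 85; 0 0 0 0 0 -10.2 85; 0 0 0 0 0 -10.2 85; 0 0 0 0 0 -10.2 85; 0 0 0 0 0 -10.2 85"
}}

```text
t: 31.1
tool_pos: [0.4039, 0.2272, 0.1687]
tool_rot: [0.001, 0.867, 0.499, -0.002]
force: [-0.5, 0.5, 0.1]
opening: 0.998
grip_force: 0.0
```

Emit:
{"api": "carry_out", "payload": {
  "increments": "0 0 0 0 0 -10.2 85; 0 0 0 0 0 -10.2 85; 0 0 0 0 0 -10.2 85; 0 0 0 0 0 -10.2 85; 0 0 0 0 0 0 85"
}}

```text
t: 31.72
tool_pos: [0.4042, 0.2273, 0.1689]
tool_rot: [-0.0, 0.642, 0.767, -0.001]
force: [-0.8, -0.0, 0.4]
opening: 0.994
grip_force: 0.0
```

```bash
python3 near.py n4 .422 .127
```

```text
yaw 100.1 [0.404 0.227 0.169] j7 -0.17688814679654 t 31.725
fit [0.422 0.123] -11.725876416819135 [(62, np.float64(8.6)), (140, np.float64(8.1)), (100, np.float64(7.9))]
stand_a 0.86 [0.42  0.127]
```

View pics/n4c.png

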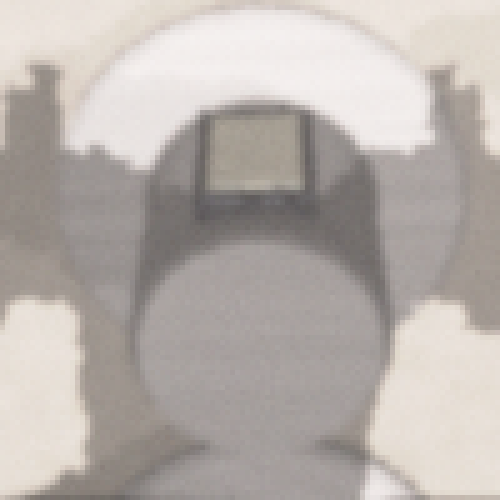

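```bash
python3 ang.py n4 .422 .126 0 206 112 308 112 200 196 310 196; python3 -c "
from h import *
go([.421,.126,.12],101)"
```

```text
mid angle 98.4 r 0.0285 edge normal -79.9 len 0.0221
mid angle 99.2 r 0.0294 edge normal -79.9 len 0.0212
free fit [0.422 0.126] theta 99.7 res px 1.23
from [0.405 0.227 0.169] yaw 100.1 t 31.875 | shift [-102.6   -1.9   49.5] turn [-0.   0.1 -0.9] rows 2
```

Emit:
{"api": "carry_out", "payload": {
  "increments": "-50 -1 25 0 0 0 85; -52 0 25 0 0 0 85; 0 0 0 0 0 0 85; 0 0 45 0 0 0 85; 0 0 42 0 0 0 85"
}}

```text
t: 32.5
tool_pos: [0.4234, 0.1286, 0.0321]
tool_rot: [0.001, 0.641, 0.768, 0.001]
force: [0.3, 1.1, 0.6]
opening: 0.994
grip_force: 0.0
```

Emit:
{"api": "carry_out", "payload": {
  "increments": "0 0 0 0 0 0 85; 0 0 0 0 0 0 40; 0 0 0 0 0 0 40; 0 0 0 0 0 0 40; 0 0 0 0 0 0 40"
}}

```text
t: 33.12
tool_pos: [0.4241, 0.128, 0.0349]
tool_rot: [0.001, 0.641, 0.767, 0.002]
force: [-0.6, -0.1, 6.7]
opening: 0.597
grip_force: 61.9
```

Emit:
{"api": "carry_out", "payload": {
  "increments": "0 0 0 0 0 0 40; 0 0 0 0 0 0 40"
}}

```text
t: 33.38
tool_pos: [0.4241, 0.128, 0.0349]
tool_rot: [0.001, 0.641, 0.768, 0.002]
force: [-1.1, -0.3, 6.7]
opening: 0.599
grip_force: 61.9
```

Emit:
{"api": "carry_out", "payload": {
  "increments": "0 0 -20 0 0 0 40; 0 0 -40 0 0 0 40; 0 0 -35 0 0 0 40; 0 0 0 0 0 0 40; 0 0 0 0 0 0 40"
}}

```text
t: 34.0
tool_pos: [0.4218, 0.1276, 0.1277]
tool_rot: [-0.0, 0.641, 0.768, -0.0]
force: [-0.4, -0.4, -1.9]
opening: 0.592
grip_force: 62.9
```

```bash
python3 -c "
from h import *
s=read_state();print(s['force'],s['opening'],s['grip_force'],s['joints'])
go([.582,.186,.13],-1.6)"
```

```text
[-0.364 -0.447 -1.921] 0.5924916489043428 62.938374280929565 [-1.407  0.26   1.135  2.22  -0.319  0.836  0.113]
from [0.422 0.128 0.128] yaw 100.3 t 34.0 | shift [ 28.9 168.1  -2.4] turn [ -0.    0.  101.9] rows 10
```

Emit:
{"api": "carry_out", "payload": {
  "increments": "10 56 -4 0 0 0 40; 10 56 0 0 0 0 40; 9 56 0 0 0 0 40; 0 0 0 0 0 10.2 40; 0 0 0 0 0 10.2 40"
}}

```text
t: 34.62
tool_pos: [0.582, 0.1848, 0.129]
tool_rot: [0.0, 0.769, 0.639, -0.003]
force: [-0.5, 0.3, -1.6]
opening: 0.598
grip_force: 63.5
```

Emit:
{"api": "carry_out", "payload": {
  "increments": "0 0 0 0 0 10.2 40; 0 0 0 0 0 10.2 40; 0 0 0 0 0 10.2 40; 0 0 0 0 0 10.2 40; 0 0 0 0 0 10.2 40"
}}

```text
t: 35.25
tool_pos: [0.5813, 0.185, 0.1292]
tool_rot: [0.001, 0.969, 0.246, -0.002]
force: [-0.6, 0.3, -1.3]
opening: 0.599
grip_force: 63.4
```

Emit:
{"api": "carry_out", "payload": {
  "increments": "0 0 0 0 0 10.2 40; 0 0 0 0 0 10.2 40; 0 0 0 0 0 10.1 40; 0 0 0 0 0 0 40; 0 0 0 0 0 0 40"
}}

```text
t: 35.88
tool_pos: [0.5821, 0.1851, 0.1305]
tool_rot: [0.001, 1.0, -0.013, -0.001]
force: [-0.7, 0.2, -1.6]
opening: 0.6
grip_force: 63.4
```

```bash
python3 -c "
from h import *
s=read_state();print(s['force'],s['opening'],s['grip_force'],s['joints'])
go([.584,.186,.042],-1.6)"
```

```text
[-0.71   0.243 -1.621] 0.5998068635661002 63.40586543083191 [-1.255  0.863  1.274  1.824 -0.899  1.185 -1.276]
from [0.582 0.185 0.131] yaw -1.5 t 35.875 | shift [ 2.1 -1.1 88.5] turn [0.1 0.1 0.1] rows 2
```

Emit:
{"api": "carry_out", "payload": {
  "increments": "2 -1 40 0 0 0 40; 0 0 30 0 0 0 40; 0 0 12 0 0 0 40; 0 0 4 0 0 0 40; 0 0 0 0 0 0 40"
}}

```text
t: 36.5
tool_pos: [0.5854, 0.1864, 0.0468]
tool_rot: [0.0, 1.0, -0.014, 0.001]
force: [0.2, -0.2, -1.6]
opening: 0.599
grip_force: 63.4
```

Emit:
{"api": "carry_out", "payload": {
  "increments": "0 0 0 0 0 0 40; 0 0 2 0 0 0 40; 0 0 0 0 0 0 40; 0 0 0 0 0 0 40"
}}

```text
t: 37.0
tool_pos: [0.5847, 0.1865, 0.044]
tool_rot: [0.001, 1.0, -0.014, 0.0]
force: [-0.9, 1.1, -2.8]
opening: 0.597
grip_force: 63.4
```

Emit:
{"api": "carry_out", "payload": {
  "increments": "0 0 1 0 0 0 40; 0 0 0 0 0 0 40; 0 0 0 0 0 0 40"
}}

```text
t: 37.38
tool_pos: [0.5847, 0.1864, 0.0429]
tool_rot: [0.001, 1.0, -0.014, 0.0]
force: [-0.2, 0.1, -1.4]
opening: 0.596
grip_force: 63.4
```

Emit:
{"api": "carry_out", "payload": {
  "increments": "0 0 1 0 0 0 40; 0 0 0 0 0 0 40; 0 0 0 0 0 0 40"
}}

```text
t: 37.75
tool_pos: [0.5847, 0.1864, 0.0419]
tool_rot: [0.001, 1.0, -0.014, 0.0]
force: [0.3, 0.2, -1.7]
opening: 0.596
grip_force: 63.4
```

Emit:
{"api": "carry_out", "payload": {
  "increments": "0 0 1 0 0 0 40; 0 0 0 0 0 0 40; 0 0 0 0 0 0 40"
}}

```text
t: 38.12
tool_pos: [0.5848, 0.1864, 0.0411]
tool_rot: [0.001, 1.0, -0.014, 0.0]
force: [0.2, 0.7, 0.9]
opening: 0.6
grip_force: 63.7
```

Emit:
{"api": "carry_out", "payload": {
  "increments": "0 0 0 0 0 0 85; 0 0 0 0 0 0 85; 0 0 0 0 0 0 85; 0 0 -15 0 0 0 85; 0 0 -50 0 0 0 85"
}}

```text
t: 38.75
tool_pos: [0.5826, 0.1865, 0.1048]
tool_rot: [0.001, 1.0, -0.014, -0.002]
force: [0.8, 0.5, 0.6]
opening: 0.994
grip_force: 0.0
```

Emit:
{"api": "carry_out", "payload": {
  "increments": "0 0 -60 0 0 0 85; 0 0 0 0 0 0 85; 0 0 0 0 0 0 85"
}}

```text
t: 39.12
tool_pos: [0.5847, 0.1867, 0.1667]
tool_rot: [0.0, 1.0, -0.014, 0.0]
force: [-0.5, -0.9, -0.7]
opening: 0.995
grip_force: 0.0
```

```bash
python3 near.py p4 .584 .186 .006;python3 -c "
from h import *
import math
go([.44+.1*math.cos(.6),-.288+.1*math.sin(.6),.19],34)
go([.44+.1*math.cos(.6),-.288+.1*math.sin(.6),.19],-1.6)"
```

```text
yaw -1.6 [0.585 0.187 0.167] j7 -1.3035721565807843 t 39.125
fit [0.583 0.186] -37.555884843332414 [(0, np.float64(14.7)), (20, np.float64(7.2)), (342, np.float64(4.8))]
stand_a 0.72 [0.584 0.187] 
from [0.584 0.187 0.165] yaw -1.6 t 39.275 | shift [-49.1 419.7 -24.7] turn [  0.    0.2 -35.6] rows 7
from [0.584 0.187 0.165] yaw -1.6 t 39.275 | shift [-49.1 419.7 -24.7] turn [ 0.1  0.1 -0. ] rows 7
```

Emit:
{"api": "carry_out", "payload": {
  "increments": "-7 60 -12 0 0 0 85; -7 60 -12 0 0 0 85; -7 60 0 0 0 0 85; -7 60 0 0 0 0 85; -7 60 0 0 0 0 85"
}}

```text
t: 39.9
tool_pos: [0.5399, -0.1136, 0.1891]
tool_rot: [0.001, 1.0, -0.014, -0.001]
force: [1.0, 0.4, -0.0]
opening: 0.993
grip_force: 0.0
```

Emit:
{"api": "carry_out", "payload": {
  "increments": "-7 60 0 0 0 0 85; -7 60 0 0 0 0 85; 0 0 0 0 0 -9 85; 0 0 0 0 0 -9 85; 0 0 0 0 0 -9 85"
}}

```text
t: 40.52
tool_pos: [0.5226, -0.2318, 0.1891]
tool_rot: [-0.0, 0.975, 0.222, -0.001]
force: [0.3, 0.1, -0.4]
opening: 0.996
grip_force: 0.0
```

Emit:
{"api": "carry_out", "payload": {
  "increments": "0 0 0 0 0 -8.6 85; 0 0 0 0 0 0 85; 0 0 0 0 0 0 85"
}}

```text
t: 40.9
tool_pos: [0.5233, -0.2316, 0.1897]
tool_rot: [0.0, 0.957, 0.291, -0.001]
force: [-0.0, 0.5, 0.0]
opening: 0.995
grip_force: 0.0
```

```bash
python3 near.py n1 .44 -.288
```

```text
yaw 33.9 [ 0.523 -0.232  0.19 ] j7 -0.14232666695311366 t 40.9
fit [ 0.438 -0.291] -16.66058454589872 [(68, np.float64(9.0)), (100, np.float64(8.8)), (44, np.float64(6.3))]
stand_a 0.97 [ 0.437 -0.287] 
stand_a_label 0.83 [ 0.464 -0.269] label angle 40.6
```

View pics/n1c.png

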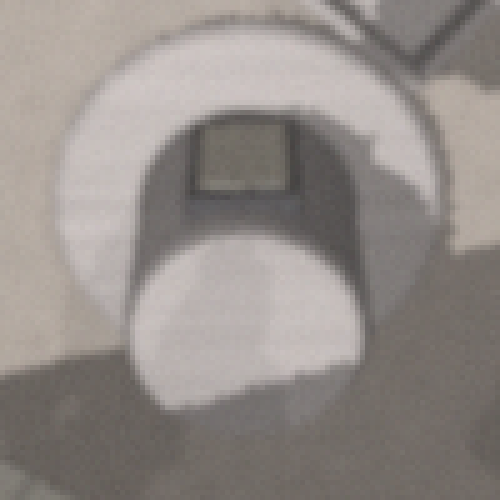

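```bash
python3 ang.py n1 .438 -.291 0 198 122 295 120 191 196 298 193;python3 -c "
from h import *
go([.438,-.289,.12],36)"
```

```text
mid angle 37.0 r 0.0290 edge normal 35.1 len 0.0224
mid angle 37.6 r 0.0300 edge normal 35.6 len 0.0221
free fit [ 0.438 -0.29 ] theta 34.9 res px 0.89
from [ 0.524 -0.232  0.19 ] yaw 33.9 t 41.05 | shift [-102.8   -0.3   70.2] turn [ 0.1  0.1 -2.1] rows 3
```

Emit:
{"api": "carry_out", "payload": {
  "increments": "-52 0 20 0 0 -1.6 85; -51 0 20 0 0 0 85; 0 0 30 0 0 0 85; 0 0 45 0 0 0 85; 0 0 42 0 0 0 85"
}}

```text
t: 41.68
tool_pos: [0.4394, -0.2909, 0.0322]
tool_rot: [0.001, 0.952, 0.305, 0.0]
force: [1.0, -0.5, -0.1]
opening: 0.999
grip_force: 0.0
```

Emit:
{"api": "carry_out", "payload": {
  "increments": "0 0 0 0 0 0 85; 0 0 0 0 0 0 40; 0 0 0 0 0 0 40; 0 0 0 0 0 0 40; 0 0 0 0 0 0 40"
}}

```text
t: 42.3
tool_pos: [0.4396, -0.291, 0.0354]
tool_rot: [0.001, 0.952, 0.305, 0.001]
force: [-2.4, 1.6, 5.1]
opening: 0.6
grip_force: 62.5
```

Emit:
{"api": "carry_out", "payload": {
  "increments": "0 0 -20 0 0 0 40; 0 0 -40 0 0 0 40; 0 0 -40 0 0 0 40; 0 0 0 0 0 0 40; 0 0 0 0 0 0 40"
}}

```text
t: 42.92
tool_pos: [0.4389, -0.2898, 0.1332]
tool_rot: [0.0, 0.952, 0.306, 0.0]
force: [-0.5, 0.4, -2.4]
opening: 0.594
grip_force: 63.2
```

```bash
python3 -c "
from h import *
s=read_state();print(s['force'],s['opening'],s['grip_force'],s['joints'])
go([.580,.079,.14],35.5);go([.580,.079,.14],-1.6)"
```

```text
[-0.538  0.351 -2.369] 0.5935292361358835 63.165364265441895 [-0.416  0.526  1.138  2.026 -0.589  0.965  0.078]
from [ 0.439 -0.29   0.133] yaw 35.6 t 42.925 | shift [ 329.3 -217.9   -6.6] turn [ 0.  -0.   0.1] rows 7
from [ 0.439 -0.29   0.133] yaw 35.6 t 42.925 | shift [ 329.3 -217.9   -6.6] turn [ 0.  -0.  37.2] rows 7
```

Emit:
{"api": "carry_out", "payload": {
  "increments": "47 -31 -7 0 0 0 40; 47 -31 0 0 0 0 40; 47 -31 0 0 0 0 40; 47 -31 0 0 0 0 40; 47 -31 0 0 0 0 40"
}}

```text
t: 43.55
tool_pos: [0.5392, -0.0258, 0.1385]
tool_rot: [0.0, 0.952, 0.305, -0.001]
force: [0.7, -0.3, -2.5]
opening: 0.598
grip_force: 63.3
```

Emit:
{"api": "carry_out", "payload": {
  "increments": "47 -31 0 0 0 0 40; 47 -32 0 0 0 0 40; 0 0 0 0 0 9.3 40; 0 0 0 0 0 9.3 40; 0 0 0 0 0 9.3 40"
}}

```text
t: 44.18
tool_pos: [0.5784, 0.0783, 0.1379]
tool_rot: [0.001, 0.998, 0.064, -0.002]
force: [0.1, 0.1, -1.6]
opening: 0.598
grip_force: 63.4
```

Emit:
{"api": "carry_out", "payload": {
  "increments": "0 0 0 0 0 9.3 40; 0 0 0 0 0 0 40; 0 0 0 0 0 0 40"
}}

```text
t: 44.55
tool_pos: [0.5792, 0.078, 0.139]
tool_rot: [0.001, 1.0, -0.013, -0.001]
force: [-0.8, -0.4, -1.0]
opening: 0.594
grip_force: 63.3
```

```bash
python3 -c "
from h import *
s=read_state();print(s['force'],s['opening'],s['grip_force'],s['joints'])
go([.581,.079,.0425],-1.6)"
```

```text
[-0.753 -0.374 -1.048] 0.5937472638210809 63.34238648414612 [-1.111  0.76   1.25   1.884 -0.808  1.127 -1.145]
from [0.579 0.078 0.139] yaw -1.5 t 44.55 | shift [ 1.9 -1.2 96.5] turn [0.1 0.1 0.1] rows 2
```

Emit:
{"api": "carry_out", "payload": {
  "increments": "2 -1 45 0 0 0 40; 0 0 30 0 0 0 40; 0 0 12 0 0 0 40; 0 0 6 0 0 0 40; 0 0 0 0 0 0 40"
}}

```text
t: 45.18
tool_pos: [0.5826, 0.0788, 0.0477]
tool_rot: [0.0, 1.0, -0.014, 0.001]
force: [-0.9, 0.7, -3.2]
opening: 0.595
grip_force: 63.3
```

Emit:
{"api": "carry_out", "payload": {
  "increments": "0 0 0 0 0 0 40; 0 0 2 0 0 0 40; 0 0 0 0 0 0 40; 0 0 0 0 0 0 40"
}}

```text
t: 45.68
tool_pos: [0.582, 0.0789, 0.0451]
tool_rot: [0.001, 1.0, -0.014, 0.0]
force: [-0.1, -0.6, -2.1]
opening: 0.593
grip_force: 63.3
```

Emit:
{"api": "carry_out", "payload": {
  "increments": "0 0 1 0 0 0 40; 0 0 0 0 0 0 40; 0 0 0 0 0 0 40"
}}

```text
t: 46.05
tool_pos: [0.582, 0.0789, 0.044]
tool_rot: [0.001, 1.0, -0.014, 0.0]
force: [-0.2, 0.3, -2.9]
opening: 0.592
grip_force: 63.3
```

Emit:
{"api": "carry_out", "payload": {
  "increments": "0 0 1.5 0 0 0 40; 0 0 0 0 0 0 40; 0 0 0 0 0 0 40"
}}

```text
t: 46.42
tool_pos: [0.5819, 0.0789, 0.0425]
tool_rot: [0.001, 1.0, -0.014, 0.0]
force: [0.6, 0.5, -1.8]
opening: 0.6
grip_force: 63.3
```

Emit:
{"api": "carry_out", "payload": {
  "increments": "0 0 1.2 0 0 0 40; 0 0 0 0 0 0 40; 0 0 0 0 0 0 40"
}}

```text
t: 46.8
tool_pos: [0.5821, 0.0789, 0.0415]
tool_rot: [0.0, 1.0, -0.014, 0.0]
force: [-0.1, 0.4, -2.1]
opening: 0.597
grip_force: 63.4
```

Emit:
{"api": "carry_out", "payload": {
  "increments": "0 0 0 0 0 0 85; 0 0 0 0 0 0 85; 0 0 0 0 0 0 85; 0 0 -15 0 0 0 85; 0 0 -50 0 0 0 85"
}}

```text
t: 47.42
tool_pos: [0.58, 0.0792, 0.1055]
tool_rot: [0.001, 1.0, -0.014, -0.002]
force: [0.9, 0.9, 0.3]
opening: 0.996
grip_force: 0.0
```

Emit:
{"api": "carry_out", "payload": {
  "increments": "0 0 -60 0 0 0 85; 0 0 0 0 0 0 85; 0 0 0 0 0 0 85"
}}

```text
t: 47.8
tool_pos: [0.582, 0.0791, 0.167]
tool_rot: [0.0, 1.0, -0.014, 0.001]
force: [-0.6, -0.2, -0.7]
opening: 1.0
grip_force: 0.0
```

```bash
python3 near.py p1 .580 .079 .006;python3 -c "
from h import *
go([.442,.10,.19],90)"
```

```text
yaw -1.6 [0.582 0.079 0.167] j7 -1.1706797722721296 t 47.8
fit [0.582 0.079] -37.00608012761491 [(358, np.float64(14.8)), (28, np.float64(7.5)), (340, np.float64(5.5))]
stand_a 0.67 [0.582 0.079] 
stand_a_label 0.9 [0.611 0.077] label angle -3.9
from [0.581 0.079 0.165] yaw -1.6 t 47.95 | shift [-139.5  -16.8  -24.7] turn [ -0.    0.2 -91.6] rows 9
```

Emit:
{"api": "carry_out", "payload": {
  "increments": "-55 -15 -8 0 0 0 85; -57 -15 -8 0 0 0 85; 0 0 -8 0 0 -10.2 85; 0 0 0 0 0 -10.2 85; 0 0 0 0 0 -10.2 85"
}}

```text
t: 48.58
tool_pos: [0.4698, 0.1125, 0.1894]
tool_rot: [0.001, 0.967, 0.253, -0.001]
force: [-1.1, -0.3, 0.6]
opening: 0.989
grip_force: 0.0
```

Emit:
{"api": "carry_out", "payload": {
  "increments": "0 0 0 0 0 -10.2 85; 0 0 0 0 0 -10.2 85; 0 0 0 0 0 -10.2 85; 0 0 0 0 0 -10.2 85; 0 0 0 0 0 -5.2 85"
}}

```text
t: 49.2
tool_pos: [0.4699, 0.112, 0.1895]
tool_rot: [0.0, 0.793, 0.61, -0.001]
force: [0.2, -1.2, 0.1]
opening: 0.994
grip_force: 0.0
```

Emit:
{"api": "carry_out", "payload": {
  "increments": "0 0 0 0 0 0 85; 0 0 0 0 0 0 85"
}}

```text
t: 49.45
tool_pos: [0.4704, 0.1121, 0.1898]
tool_rot: [0.001, 0.794, 0.608, -0.001]
force: [-0.8, -0.5, 0.4]
opening: 0.999
grip_force: 0.0
```

```bash
python3 near.py n3 .443 .014; python3 -c "
from h import *
go([.443,.014,.12],75)"
```

```text
yaw 74.9 [0.47  0.112 0.19 ] j7 -0.25459933823384007 t 49.45
fit [0.455 0.008] -9.942151695932656 [(122, np.float64(4.1)), (78, np.float64(3.8)), (144, np.float64(2.8))]
stand_a 0.79 [ 0.449 -0.02 ] 
from [0.471 0.112 0.19 ] yaw 74.9 t 49.6 | shift [-101.9   -1.2   70.3] turn [ 0.   0.1 -0.1] rows 2
```

View pics/n3.png

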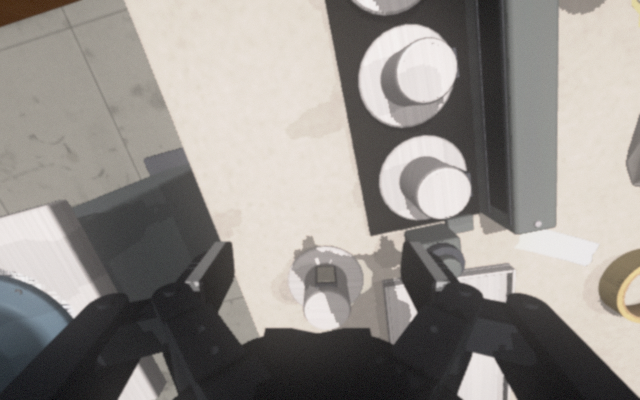

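```bash
python3 -c "
from fit import *
ci=load_ci('n3');c=fit([('n3',ci)],[.449,-.02]);print(c)
go([*c[0],.12],75)"
```

```text
(array([ 0.447, -0.023]), np.float64(-16.27250463913643), [(148, np.float64(9.5)), (112, np.float64(8.2)), (54, np.float64(6.0))])
from [0.471 0.112 0.19 ] yaw 74.9 t 49.6 | shift [-136.7   12.    70.3] turn [ 0.   0.1 -0.1] rows 3
```

Emit:
{"api": "carry_out", "payload": {
  "increments": "-46 4 24 0 0 0 85; -46 4 24 0 0 0 85; -45 4 22 0 0 0 85; 0 0 0 0 0 0 85; 0 0 45 0 0 0 85"
}}

```text
t: 50.22
tool_pos: [0.4514, -0.0225, 0.0773]
tool_rot: [0.002, 0.794, 0.608, 0.004]
force: [1.1, 0.8, 0.4]
opening: 0.995
grip_force: 0.0
```

Emit:
{"api": "carry_out", "payload": {
  "increments": "0 0 42 0 0 0 85; 0 0 0 0 0 0 85; 0 0 0 0 0 0 85; 0 0 0 0 0 0 40; 0 0 0 0 0 0 40"
}}

```text
t: 50.85
tool_pos: [0.4476, -0.0228, 0.0346]
tool_rot: [0.0, 0.793, 0.609, 0.001]
force: [-2.4, 0.1, 33.6]
opening: 0.602
grip_force: 40.1
```

Emit:
{"api": "carry_out", "payload": {
  "increments": "0 0 0 0 0 0 40; 0 0 0 0 0 0 40; 0 0 0 0 0 0 40"
}}

```text
t: 51.22
tool_pos: [0.4477, -0.0229, 0.0349]
tool_rot: [0.0, 0.794, 0.608, 0.001]
force: [-3.2, 1.6, 8.9]
opening: 0.594
grip_force: 61.0
```

Emit:
{"api": "carry_out", "payload": {
  "increments": "0 0 -20 0 0 0 40; 0 0 -40 0 0 0 40; 0 0 -40 0 0 0 40; 0 0 0 0 0 0 40; 0 0 0 0 0 0 40"
}}

```text
t: 51.85
tool_pos: [0.4461, -0.0226, 0.133]
tool_rot: [-0.0, 0.793, 0.609, -0.0]
force: [-0.4, 0.3, -2.3]
opening: 0.594
grip_force: 62.9
```

```bash
python3 -c "
from h import *
s=read_state();print(s['force'],s['opening'],s['grip_force'],s['joints'])
go([.588,-.121,.135],75)"
```

```text
[-0.41   0.332 -2.335] 0.594418577772344 62.907904386520386 [-1.105  0.298  1.199  2.204 -0.369  0.862  0.063]
from [ 0.446 -0.023  0.133] yaw 75.0 t 51.85 | shift [-58.3 162.5  -2.1] turn [-0. -0. -0.] rows 3
```

Emit:
{"api": "carry_out", "payload": {
  "increments": "-19 54 -2 0 0 0 40; -19 54 0 0 0 0 40; -20 54 0 0 0 0 40; 0 0 0 0 0 0 40; 0 0 45 0 0 0 40"
}}

```text
t: 52.48
tool_pos: [0.5905, -0.1233, 0.0911]
tool_rot: [0.002, 0.794, 0.608, 0.001]
force: [0.0, 0.0, -1.7]
opening: 0.596
grip_force: 63.5
```

Emit:
{"api": "carry_out", "payload": {
  "increments": "0 0 30 0 0 0 40; 0 0 13 0 0 0 40; 0 0 0 0 0 0 40; 0 0 0 0 0 0 40; 0 0 0 0 0 0 40"
}}

```text
t: 53.1
tool_pos: [0.5894, -0.1216, 0.049]
tool_rot: [0.001, 0.794, 0.608, 0.001]
force: [-0.2, 0.4, -0.9]
opening: 0.595
grip_force: 63.5
```

Emit:
{"api": "carry_out", "payload": {
  "increments": "0 0 3 0 0 0 40; 0 0 2 0 0 0 40; 0 0 0 0 0 0 40; 0 0 0 0 0 0 40"
}}

```text
t: 53.6
tool_pos: [0.5883, -0.1214, 0.0425]
tool_rot: [0.0, 0.794, 0.608, -0.0]
force: [0.1, 0.2, -1.5]
opening: 0.592
grip_force: 63.5
```

Emit:
{"api": "carry_out", "payload": {
  "increments": "0 0 2 0 0 0 40; 0 0 0 0 0 0 40; 0 0 0 0 0 0 40"
}}

```text
t: 53.98
tool_pos: [0.5883, -0.1214, 0.0405]
tool_rot: [0.001, 0.794, 0.608, -0.0]
force: [-0.4, 0.4, -1.3]
opening: 0.595
grip_force: 63.5
```

Emit:
{"api": "carry_out", "payload": {
  "increments": "0 0 1.2 0 0 0 40; 0 0 0 0 0 0 40; 0 0 0 0 0 0 40"
}}

```text
t: 54.35
tool_pos: [0.5883, -0.1214, 0.0394]
tool_rot: [0.001, 0.794, 0.608, -0.0]
force: [0.1, 0.3, -1.8]
opening: 0.597
grip_force: 63.5
```

Emit:
{"api": "carry_out", "payload": {
  "increments": "0 0 0.7 0 0 0 40; 0 0 0 0 0 0 40; 0 0 0 0 0 0 85; 0 0 0 0 0 0 85; 0 0 0 0 0 0 85"
}}

```text
t: 54.98
tool_pos: [0.5885, -0.1214, 0.0387]
tool_rot: [0.001, 0.794, 0.608, -0.0]
force: [0.5, 0.7, -0.7]
opening: 0.996
grip_force: 0.0
```

Emit:
{"api": "carry_out", "payload": {
  "increments": "0 0 -15 0 0 0 85; 0 0 -50 0 0 0 85; 0 0 -60 0 0 0 85; 0 0 -25 0 0 0 85; 0 0 0 0 0 0 85"
}}

```text
t: 55.6
tool_pos: [0.5902, -0.1222, 0.1922]
tool_rot: [0.003, 0.794, 0.608, 0.002]
force: [-0.4, 0.4, 0.0]
opening: 0.994
grip_force: 0.0
```

```bash
python3 -c "
from h import *
go([.42,-.055,.19],100)"
```

```text
from [ 0.59  -0.122  0.192] yaw 74.9 t 55.6 | shift [  20.6 -181.9    1. ] turn [  0.4   0.1 -25.1] rows 3
```

Emit:
{"api": "carry_out", "payload": {
  "increments": "7 -61 0 0 0 0 85; 7 -60 0 0 0 0 85; 7 -60 0 0 0 0 85; 0 0 0 0 0 -8.4 85; 0 0 0 0 0 -8.4 85"
}}

```text
t: 56.22
tool_pos: [0.436, -0.0606, 0.1951]
tool_rot: [-0.004, 0.696, 0.718, -0.001]
force: [0.2, 0.5, 0.3]
opening: 0.995
grip_force: 0.0
```

Emit:
{"api": "carry_out", "payload": {
  "increments": "0 0 0 0 0 -8.4 85; 0 0 0 0 0 0 85; 0 0 0 0 0 0 85"
}}

```text
t: 56.6
tool_pos: [0.4369, -0.0625, 0.1953]
tool_rot: [-0.002, 0.645, 0.764, -0.004]
force: [-0.3, -0.2, 0.6]
opening: 0.995
grip_force: 0.0
```

```bash
python3 near.py n2 .438 -.153; python3 -c "
from h import *
go([.438,-.153,.12],100)"
```

```text
yaw 99.7 [ 0.437 -0.063  0.195] j7 0.27051835106001576 t 56.6
fit [ 0.438 -0.156] -12.291189430993168 [(66, np.float64(10.5)), (30, np.float64(10.5)), (158, np.float64(9.4))]
stand_a 0.92 [ 0.439 -0.153] 
from [ 0.437 -0.063  0.196] yaw 99.7 t 56.75 | shift [-89.  -14.   75.8] turn [-0.4  0.1 -0.3] rows 2
```

View pics/n2.png

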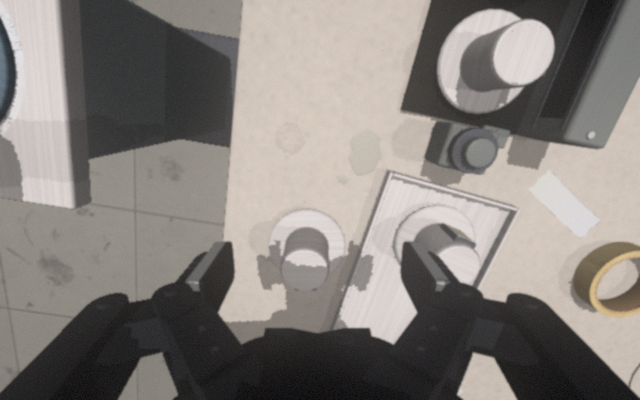

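Emit:
{"api": "carry_out", "payload": {
  "increments": "-45 -7 38 0 0 0 85; -45 -7 38 -0.4 0 0 85; 0 0 0 0 0 0 85; 0 0 45 0 0 0 85; 0 0 41 0 0 0 85"
}}

```text
t: 57.38
tool_pos: [0.4389, -0.1366, 0.045]
tool_rot: [-0.002, 0.643, 0.766, 0.0]
force: [-0.1, 0.0, 0.2]
opening: 0.997
grip_force: 0.0
```

Emit:
{"api": "carry_out", "payload": {
  "increments": "0 0 0 0 0 0 85; 0 0 0 0 0 0 85; 0 0 0 0 0 0 40; 0 0 0 0 0 0 40; 0 0 0 0 0 0 40"
}}

```text
t: 58.0
tool_pos: [0.4384, -0.1372, 0.0475]
tool_rot: [-0.002, 0.643, 0.765, 0.001]
force: [-3.9, 0.7, 12.1]
opening: 0.567
grip_force: 58.1
```

Emit:
{"api": "carry_out", "payload": {
  "increments": "0 0 0 0 0 0 40; 0 0 0 0 0 0 40; 0 0 0 0 0 0 40"
}}

```text
t: 58.38
tool_pos: [0.4384, -0.1372, 0.0475]
tool_rot: [-0.002, 0.644, 0.765, 0.001]
force: [-3.6, 0.7, 11.5]
opening: 0.563
grip_force: 58.1
```

Emit:
{"api": "carry_out", "payload": {
  "increments": "0 0 -20 0 0 0 40; 0 0 -40 0 0 0 40; 0 0 -40 0 0 0 40; 0 0 0 0 0 0 40; 0 0 0 0 0 0 40"
}}

```text
t: 59.0
tool_pos: [0.4373, -0.1367, 0.1452]
tool_rot: [-0.003, 0.643, 0.766, 0.0]
force: [-0.6, 0.0, -2.5]
opening: 0.566
grip_force: 60.4
```

```bash
python3 -c "
from h import *
s=read_state();print(s['force'],s['opening'],s['grip_force'],s['joints'])
go([.576,-.244,.135],100)"
```

```text
[-0.636  0.011 -2.55 ] 0.5660677946055855 60.36361277103424 [-0.825  0.292  1.176  2.166 -0.35   0.897  0.734]
from [ 0.437 -0.137  0.145] yaw 99.9 t 59.0 | shift [-129.7  118.2    9.1] turn [-0.2 -0.3 -0.1] rows 3
```

Emit:
{"api": "carry_out", "payload": {
  "increments": "0 0 40 0 0 0 40; 0 0 40 0 0 0 40; 0 0 10 0 0 0 40; 0 0 4 0 0 0 40; 0 0 0 0 0 0 40"
}}

```text
t: 59.62
tool_pos: [0.4383, -0.1377, 0.0524]
tool_rot: [-0.002, 0.644, 0.765, 0.0]
force: [0.5, -0.2, -2.1]
opening: 0.56
grip_force: 61.1
```

Emit:
{"api": "carry_out", "payload": {
  "increments": "0 0 2 0 0 0 40; 0 0 0 0 0 0 40; 0 0 0 0 0 0 40"
}}

```text
t: 60.0
tool_pos: [0.4381, -0.1372, 0.0502]
tool_rot: [-0.002, 0.643, 0.766, 0.0]
force: [-0.9, 0.8, -1.6]
opening: 0.562
grip_force: 61.1
```

Emit:
{"api": "carry_out", "payload": {
  "increments": "0 0 1.5 0 0 0 40; 0 0 0 0 0 0 40; 0 0 0 0 0 0 40"
}}

```text
t: 60.38
tool_pos: [0.4376, -0.1373, 0.0482]
tool_rot: [-0.002, 0.643, 0.765, -0.0]
force: [0.1, 0.8, -2.5]
opening: 0.562
grip_force: 61.1
```

Emit:
{"api": "carry_out", "payload": {
  "increments": "0 0 1 0 0 0 40; 0 0 0 0 0 0 40; 0 0 0 0 0 0 40"
}}

```text
t: 60.75
tool_pos: [0.4378, -0.1373, 0.0477]
tool_rot: [-0.003, 0.644, 0.765, 0.0]
force: [-2.3, 1.5, 4.5]
opening: 0.565
grip_force: 61.8
```

Emit:
{"api": "carry_out", "payload": {
  "increments": "0 0 0 0 0 0 85; 0 0 0 0 0 0 85; 0 0 0 0 0 0 85; 0 0 -40 0 0 0 85; 0 0 -35 0 0 0 85"
}}

```text
t: 61.38
tool_pos: [0.4377, -0.1377, 0.123]
tool_rot: [-0.002, 0.644, 0.765, -0.001]
force: [0.8, 0.6, 0.6]
opening: 0.991
grip_force: 0.0
```

Emit:
{"api": "carry_out", "payload": {
  "increments": "60 0 -40 0 0 0 85; 40 0 -30 0 0 0 85; 0 0 0 0 0 0 85; 0 0 0 0 0 0 85"
}}

```text
t: 61.88
tool_pos: [0.4267, -0.0671, 0.1778]
tool_rot: [0.0, 0.642, 0.766, 0.001]
force: [-0.4, -0.5, 0.3]
opening: 0.994
grip_force: 0.0
```

```bash
python3 near.py n2b .438 -.157; python3 -c "
from h import *
go([.438,-.155,.12],100)"
```

```text
yaw 99.9 [ 0.427 -0.067  0.178] j7 0.31930125073311044 t 61.875
fit [ 0.437 -0.157] -10.601889732482274 [(74, np.float64(10.2)), (126, np.float64(9.5)), (34, np.float64(9.2))]
stand_a 0.6 [ 0.437 -0.154] 
from [ 0.426 -0.07   0.177] yaw 99.8 t 62.025 | shift [-85.7  -2.6  57.7] turn [-0.   0.2 -0.2] rows 2
```

Emit:
{"api": "carry_out", "payload": {
  "increments": "-28 -1 19 0 0 0 85; -28 -1 19 0 0 0 85; -29 -1 19 0 0 0 85; 0 0 0 0 0 0 85; 0 0 0 0 0 0 85"
}}

```text
t: 62.65
tool_pos: [0.4365, -0.1482, 0.1234]
tool_rot: [-0.001, 0.644, 0.765, -0.001]
force: [-0.0, -0.3, -0.4]
opening: 0.995
grip_force: 0.0
```

```bash
python3 -c "
from h import *
go([.438,-.155,.033],100)"
```

```text
from [ 0.437 -0.148  0.123] yaw 99.8 t 62.65 | shift [-7.1  0.6 90.4] turn [-0.2 -0.1 -0.2] rows 2
```

Emit:
{"api": "carry_out", "payload": {
  "increments": "-7 0.5 25 0 0 0 85; 0 0 35 0 0 0 85; 0 0 31 0 0 0 85; 0 0 0 0 0 0 85; 0 0 0 0 0 0 85"
}}

```text
t: 63.28
tool_pos: [0.4403, -0.1526, 0.0342]
tool_rot: [-0.0, 0.642, 0.767, 0.001]
force: [-0.2, -0.2, -0.3]
opening: 0.994
grip_force: 0.0
```

Emit:
{"api": "carry_out", "payload": {
  "increments": "0 0 0 0 0 0 40; 0 0 0 0 0 0 40; 0 0 0 0 0 0 40; 0 0 0 0 0 0 40; 0 0 0 0 0 0 40"
}}

```text
t: 63.9
tool_pos: [0.44, -0.1529, 0.0345]
tool_rot: [-0.001, 0.642, 0.766, 0.002]
force: [-1.7, 1.0, 6.9]
opening: 0.599
grip_force: 61.2
```

Centred this time (opening 0.599). Lift and carry.

Emit:
{"api": "carry_out", "payload": {
  "increments": "0 0 -20 0 0 0 40; 0 0 -40 0 0 0 40; 0 0 -40 0 0 0 40; 0 0 0 0 0 0 40; 0 0 0 0 0 0 40"
}}

```text
t: 64.53
tool_pos: [0.4386, -0.1522, 0.1327]
tool_rot: [-0.002, 0.642, 0.767, 0.001]
force: [-0.1, -0.8, -2.2]
opening: 0.593
grip_force: 63.1
```

```bash
python3 -c "
from h import *
s=read_state();print(s['force'],s['opening'],s['grip_force'],s['joints'])
go([.576,-.244,.135],100)"
```

```text
[-0.1   -0.816 -2.154] 0.5932172358647108 63.14654231071472 [-0.759  0.344  1.154  2.164 -0.416  0.88   0.823]
from [ 0.439 -0.152  0.133] yaw 100.1 t 64.525 | shift [-114.4  119.2   -2.8] turn [-0.  -0.2  0.1] rows 3
```

Emit:
{"api": "carry_out", "payload": {
  "increments": "-29 30 -3 0 0 0 40; -29 30 0 0 0 0 40; -29 30 0 0 0 0 40; -27 29 0 0 0 0 40; 0 0 0 0 0 0 40"
}}

```text
t: 65.15
tool_pos: [0.5772, -0.2459, 0.1337]
tool_rot: [-0.001, 0.643, 0.766, -0.0]
force: [-0.7, 0.1, -1.6]
opening: 0.597
grip_force: 63.3
```

```bash
python3 -c "
from h import *
s=read_state();print(s['force'],s['opening'],s['grip_force'])
go([.576,-.244,.042],100)"
```

```text
[-0.739  0.112 -1.561] 0.5968330928150087 63.32297444343567
from [ 0.577 -0.246  0.134] yaw 100.0 t 65.15 | shift [ 2.  -0.7 91.7] turn [-0.1 -0.1  0. ] rows 2
```

Emit:
{"api": "carry_out", "payload": {
  "increments": "2 -0.5 35 0 0 0 40; 0 0 35 0 0 0 40; 0 0 16 0 0 0 40; 0 0 4 0 0 0 40; 0 0 0 0 0 0 40"
}}

```text
t: 65.78
tool_pos: [0.5759, -0.2427, 0.0467]
tool_rot: [-0.0, 0.642, 0.766, 0.001]
force: [0.6, 0.0, -0.8]
opening: 0.598
grip_force: 63.4
```

Emit:
{"api": "carry_out", "payload": {
  "increments": "0 0 0 0 0 0 40; 0 0 1 0 0 0 40; 0 0 0 0 0 0 40; 0 0 0 0 0 0 40"
}}

```text
t: 66.28
tool_pos: [0.5758, -0.2423, 0.0453]
tool_rot: [-0.001, 0.642, 0.766, 0.001]
force: [-0.3, 1.3, -2.2]
opening: 0.596
grip_force: 63.4
```

Emit:
{"api": "carry_out", "payload": {
  "increments": "0 0 3 0 0 0 40; 0 0 2 0 0 0 40; 0 0 0 0 0 0 40; 0 0 0 0 0 0 40"
}}

```text
t: 66.78
tool_pos: [0.5756, -0.2425, 0.04]
tool_rot: [-0.001, 0.642, 0.766, 0.001]
force: [0.1, -0.3, -2.3]
opening: 0.599
grip_force: 63.4
```

Emit:
{"api": "carry_out", "payload": {
  "increments": "0 0 1 0 0 0 40; 0 0 0 0 0 0 40; 0 0 0 0 0 0 40"
}}

```text
t: 67.15
tool_pos: [0.5756, -0.2424, 0.0391]
tool_rot: [-0.001, 0.642, 0.766, 0.001]
force: [-0.0, -1.0, -2.6]
opening: 0.594
grip_force: 63.4
```

Emit:
{"api": "carry_out", "payload": {
  "increments": "0 0 0.7 0 0 0 40; 0 0 0 0 0 0 40; 0 0 0 0 0 0 40"
}}

```text
t: 67.53
tool_pos: [0.5757, -0.2424, 0.0386]
tool_rot: [-0.001, 0.642, 0.766, 0.001]
force: [-0.4, 0.0, 0.0]
opening: 0.592
grip_force: 63.4
```

Emit:
{"api": "carry_out", "payload": {
  "increments": "0 0 0 0 0 0 85; 0 0 0 0 0 0 85; 0 0 0 0 0 0 85; 0 0 -20 0 0 0 85; 0 0 -50 0 0 0 85"
}}

```text
t: 68.15
tool_pos: [0.574, -0.2415, 0.1078]
tool_rot: [-0.003, 0.642, 0.766, 0.0]
force: [0.6, 0.1, 0.7]
opening: 0.993
grip_force: 0.0
```

Emit:
{"api": "carry_out", "payload": {
  "increments": "0 0 -50 0 0 0 0; 40 0 -40 0 0 0 0; 45 0 -40 0 0 0 0; 45 0 -30 0 0 0 0; 45 0 0 0 0 0 0"
}}

```text
t: 68.78
tool_pos: [0.5466, -0.0707, 0.2728]
tool_rot: [0.001, 0.643, 0.766, 0.004]
force: [1.0, 1.0, -1.2]
opening: 0.002
grip_force: 0.0
```

Emit:
{"api": "carry_out", "payload": {
  "increments": "45 0 0 0 0 0 0; 25 0 0 0 0 0 0; 0 0 0 0 0 0 0; 0 0 0 0 0 0 0; 0 0 0 0 0 0 0"
}}

```text
t: 69.4
tool_pos: [0.5329, -0.0041, 0.2694]
tool_rot: [-0.0, 0.644, 0.765, 0.001]
force: [-0.1, 0.4, -0.1]
opening: 0.005
grip_force: 0.0
```

```bash
python3 look.py fin stand_a,read_key_top,return_tray; python3 -c "
from h import *
go([.585,-.001,.12],100)"
```

```text
stand_a [364.3 108.5] 0.97 [0.584 0.078]
stand_a [342.7 241.8] 0.86 [ 0.594 -0.12 ]
stand_a [383.1  14.8] 0.62 [0.583 0.19 ]
stand_a [319.2 308.7] 0.46 [ 0.579 -0.247]
read_key_top [352.1 180. ] 0.62 [ 0.579 -0.011]
from [ 0.533 -0.003  0.269] yaw 99.9 t 69.6 | shift [ -7.5  51.6 149. ] turn [ 0.  -0.1 -0.1] rows 3
```

View pics/fin.png

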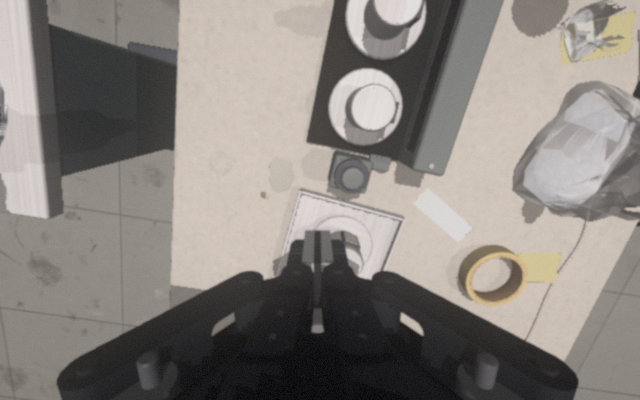

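```bash
python3 -c "
from h import *
ci=camera_info('wrist');print(at_z(ci,(351,176),.051),at_z(ci,(352.1,180),.051))
im=cv2.imread('pics/fin.png')[140:215,310:400];g=cv2.cvtColor(im,6)
c=cv2.HoughCircles(cv2.resize(g,None,fx=4,fy=4,interpolation=3),cv2.HOUGH_GRADIENT,1,60,param1=60,param2=20,minRadius=30,maxRadius=70)
for x in c[0][:3]: q=x[:2]/4+[310,140];print(q,x[2]/4,at_z(ci,q,.051))
go([.580,-.004,.075],100)"
```

```text
[ 0.577 -0.005  0.051] [ 0.579 -0.01   0.051]
[351.375 176.375] 17.35 [ 0.577 -0.005  0.051]
[343.375 189.375] 16.525 [ 0.571 -0.023  0.051]
[377.375 156.375] 14.6 [0.604 0.025 0.051]
from [ 0.533 -0.003  0.269] yaw 99.9 t 69.6 | shift [ -9.6  46.1 194. ] turn [ 0.  -0.1 -0.1] rows 4
```

Emit:
{"api": "carry_out", "payload": {
  "increments": "-9 44 10 0 0 0 0; 0 0 45 0 0 0 0; 0 0 45 0 0 0 0; 0 0 45 0 0 0 0; 0 0 40 0 0 0 0"
}}

```text
t: 70.22
tool_pos: [0.5775, -0.0027, 0.082]
tool_rot: [-0.001, 0.642, 0.766, 0.001]
force: [-0.1, 0.2, 0.3]
opening: 0.003
grip_force: 0.0
```

Emit:
{"api": "carry_out", "payload": {
  "increments": "0 0 0 0 0 0 0; 0 0 0 0 0 0 0; 0 0 0 0 0 0 0"
}}

```text
t: 70.6
tool_pos: [0.5794, -0.0027, 0.0861]
tool_rot: [0.001, 0.642, 0.766, 0.002]
force: [0.1, -0.4, 0.0]
opening: 0.001
grip_force: 0.0
```

```bash
python3 -c "
from h import *
go([.578,-.004,.064],100)"
```

```text
from [ 0.579 -0.003  0.086] yaw 100.1 t 70.6 | shift [-1.1 -1.7 22.1] turn [ 0.2 -0.1  0.1] rows 1
```

Emit:
{"api": "carry_out", "payload": {
  "increments": "-1 -1.5 12 0 0 0 0; 0 0 10 0 0 0 0; 0 0 0 0 0 0 0; 0 0 0 0 0 0 0"
}}

```text
t: 71.1
tool_pos: [0.5794, -0.0036, 0.0712]
tool_rot: [-0.003, 0.643, 0.766, 0.005]
force: [-16.7, 4.5, 53.9]
opening: 0.003
grip_force: 26.7
```

Emit:
{"api": "carry_out", "payload": {
  "increments": "0 0 3 0 0 0 0; 0 0 2 0 0 0 0; 0 0 0 0 0 0 0; 0 0 0 0 0 0 0"
}}

```text
t: 71.6
tool_pos: [0.5797, -0.0036, 0.0706]
tool_rot: [-0.005, 0.643, 0.766, 0.007]
force: [-26.4, 6.3, 81.1]
opening: -0.004
grip_force: 40.3
```

Emit:
{"api": "carry_out", "payload": {
  "increments": "0 0 1.5 0 0 0 0; 0 0 0 0 0 0 0; 0 0 0 0 0 0 0"
}}

```text
t: 71.97
tool_pos: [0.5798, -0.0037, 0.0704]
tool_rot: [-0.006, 0.643, 0.766, 0.007]
force: [-29.2, 6.7, 89.3]
opening: 0.001
grip_force: 44.4
```

Emit:
{"api": "carry_out", "payload": {
  "increments": "0 0 -10 0 0 0 0; 0 0 -20 0 0 0 0; 0 0 -40 0 0 0 0; 0 0 0 0 0 0 0; 0 0 0 0 0 0 0"
}}

```text
t: 72.6
tool_pos: [0.5756, -0.0034, 0.1246]
tool_rot: [-0.001, 0.642, 0.767, 0.0]
force: [-0.7, -0.5, 0.1]
opening: -0.003
grip_force: 0.0
```

Run:
```python
from fit import *
s=read_state();print(s["tool_pos"],yaw(),s["force"],s["t"])
im=camera("wrist");ci=camera_info("wrist");cv2.imwrite("pics/k1.png",im)
for n in("read_key_top","read_key"):
    for d in cut_out(n,"wrist")[:2]+spot_point(n,"wrist")[:2]: print(n,d["score"],d.get("box"),d.get("uv"))
cv2.imwrite("pics/k1c.png",cv2.resize(im[100:400,120:520],(800,600)))
```

```text
[ 0.576 -0.003  0.125] 100.08219200345508 [-0.682 -0.512  0.132] 72.6
read_key_top 0.69 [299.6, 194.9, 341.5, 231.5] None
read_key_top 0.63 None [319.2, 215.3]Traceback (most recent call last):
  File "<stdin>", line 5, in <module>
ValueError: it knows: mat_middle, pepper_jar, phone_stand, read_key_top, reader, return_tray, stand, stand_a_label, stand_b_label, stand_c_label, stand_d_label, stand_e_label, stapler_blue
```

Run:
```python
from fit import *
im=cv2.imread("pics/k1.png");ci=camera_info("wrist");s=read_state()
cv2.imwrite("pics/k1c.png",cv2.resize(im[150:280,220:420],(800,520),interpolation=3))
M=R.from_quat(np.roll(s["tool_rot"],-1)).as_matrix();Rw=cv2.Rodrigues(np.array(ci["rvec"]))[0]
Rc=Rw@M; tc=np.array(ci["tvec"]).ravel()+Rw@s["tool_pos"]
a=np.radians(99.9);T=np.array([[np.cos(a),np.sin(a),0],[np.sin(a),-np.cos(a),0],[0,0,-1]]);Rn=Rc@T.T
c2=dict(ci);c2["rvec"]=cv2.Rodrigues(Rn)[0].ravel();c2["tvec"]=tc-Rn@np.array([.5327,-.0035,.2692])
for u in((319.2,215.3),(320.5,213)): print(tri(ray(c2,(351.4,176.4)),ray(ci,u)), tri(ray(load_ci("w1"),(198.4,249.1)),ray(ci,u)))
```

```text
(array([ 0.576, -0.004,  0.066]), np.float64(0.0024898483611171516)) (array([0.578, 0.   , 0.065]), np.float64(0.009410938169019929))
(array([ 0.578, -0.006,  0.055]), np.float64(0.0021101411718693775)) (array([0.579, 0.   , 0.063]), np.float64(0.007560043773480743))
```

View pics/k1c.png

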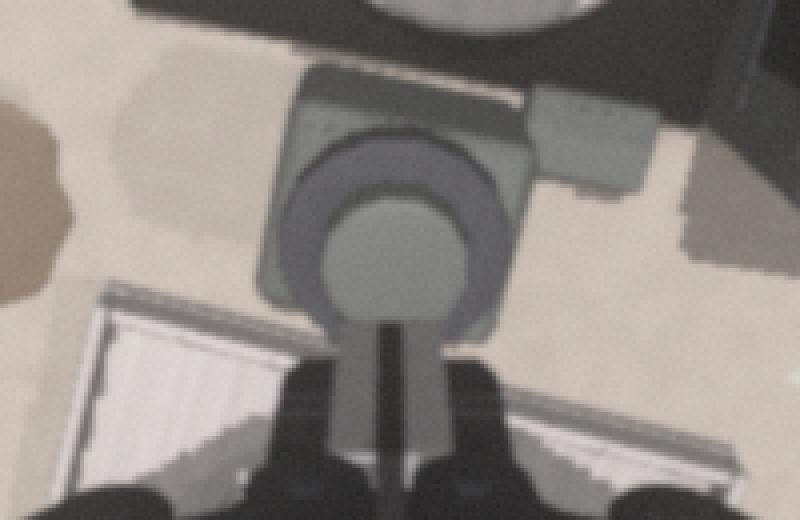

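Emit:
{"api": "carry_out", "payload": {
  "increments": "0 0 20 0 0 0 0; 0 0 20 0 0 0 0; 0 0 0 0 0 0 0; 0 0 0 0 0 0 0; 0 0 0 0 0 0 0"
}}

```text
t: 73.42
tool_pos: [0.577, -0.0039, 0.086]
tool_rot: [-0.0, 0.642, 0.766, 0.001]
force: [-0.2, -1.0, -0.4]
opening: 0.002
grip_force: 0.0
```

Emit:
{"api": "carry_out", "payload": {
  "increments": "0 0 3 0 0 0 0; 0 0 0 0 0 0 0; 0 0 0 0 0 0 0"
}}

```text
t: 73.8
tool_pos: [0.5765, -0.0036, 0.0826]
tool_rot: [-0.001, 0.642, 0.766, 0.001]
force: [-0.6, 0.1, -0.2]
opening: -0.0
grip_force: 0.0
```

Emit:
{"api": "carry_out", "payload": {
  "increments": "0 0 4 0 0 0 0; 0 0 0 0 0 0 0; 0 0 0 0 0 0 0"
}}

```text
t: 74.18
tool_pos: [0.5763, -0.0037, 0.0784]
tool_rot: [-0.001, 0.642, 0.766, 0.001]
force: [0.5, 0.6, -0.4]
opening: 0.001
grip_force: 0.0
```

Emit:
{"api": "carry_out", "payload": {
  "increments": "0 0 3 0 0 0 0; 0 0 0 0 0 0 0; 0 0 0 0 0 0 0"
}}

```text
t: 74.55
tool_pos: [0.5765, -0.0037, 0.0757]
tool_rot: [-0.001, 0.642, 0.766, 0.001]
force: [0.3, 0.6, 1.7]
opening: -0.003
grip_force: 1.4
```

Emit:
{"api": "carry_out", "payload": {
  "increments": "0 0 2 0 0 0 0; 0 0 0 0 0 0 0; 0 0 0 0 0 0 0"
}}

```text
t: 74.92
tool_pos: [0.5765, -0.0037, 0.0736]
tool_rot: [-0.001, 0.642, 0.766, 0.001]
force: [-1.5, -1.1, 3.8]
opening: -0.002
grip_force: 2.0
```

Springy contact from about 0.077 — it is the key. Finish the stroke gently.

Emit:
{"api": "carry_out", "payload": {
  "increments": "0 0 2.2 0 0 0 0; 0 0 0 0 0 0 0; 0 0 0 0 0 0 0"
}}

```text
t: 75.3
tool_pos: [0.5766, -0.0037, 0.0721]
tool_rot: [-0.001, 0.642, 0.766, 0.001]
force: [-3.3, 0.8, 9.5]
opening: -0.001
grip_force: 4.7
```

Emit:
{"api": "carry_out", "payload": {
  "increments": "0 0 1.3 0 0 0 0; 0 0 0 0 0 0 0; 0 0 0 0 0 0 0"
}}

```text
t: 75.68
tool_pos: [0.5766, -0.0037, 0.072]
tool_rot: [-0.002, 0.642, 0.766, 0.002]
force: [-6.5, 1.3, 15.9]
opening: -0.001
grip_force: 8.4
```

Emit:
{"api": "carry_out", "payload": {
  "increments": "0 0 -10 0 0 0 0; 0 0 -40 0 0 0 0; 0 0 -50 0 0 0 0; 0 0 -50 0 0 0 0; 0 0 -40 0 0 0 0"
}}

```text
t: 76.3
tool_pos: [0.5766, -0.0041, 0.2614]
tool_rot: [-0.0, 0.642, 0.766, 0.001]
force: [0.6, 1.3, -0.3]
opening: -0.002
grip_force: 0.0
```

Emit:
{"api": "carry_out", "payload": {
  "increments": "-40 0 -20 0 0 0 0; -40 0 0 0 0 0 0; 0 0 0 0 0 0 0; 0 0 0 0 0 0 0"
}}

```text
t: 76.8
tool_pos: [0.5901, -0.0822, 0.2789]
tool_rot: [-0.001, 0.642, 0.766, 0.001]
force: [-0.5, 0.1, -0.3]
opening: -0.002
grip_force: 0.0
```

Run:
```python
from fit import *
s=read_state();print(s["tool_pos"],s["force"],s["t"])
im=camera("wrist");ci=camera_info("wrist");cv2.imwrite("pics/end.png",im);save_ci("end",ci)
for c,b in(([.584,.292],.006),([.583,.186],.006),([.582,.079],.006),([.588,-.121],.004),([.576,-.243],.004)): print(fit([("end",ci)],c,b))
top=camera("top");cv2.imwrite("pics/topE.png",np.vstack([cv2.resize(top[140:260,220:460],(600,300),interpolation=3),cv2.resize(im,(480,300))[:, :480] if 0 else cv2.copyMakeBorder(cv2.resize(im,(480,300)),0,0,0,120,0)]))
```

```text
[ 0.59  -0.082  0.279] [-0.522  0.057 -0.301] 76.8
(array([0.566, 0.274]), np.float64(-0.0), [(0, np.float64(0.0)), (0, np.float64(0.0)), (0, np.float64(0.0))])
(array([0.663, 0.125]), np.float64(-3.9839408543901182), [(224, np.float64(3.3)), (270, np.float64(2.2)), (242, np.float64(1.3))])
(array([0.581, 0.08 ]), np.float64(-29.699852114288383), [(250, np.float64(9.0)), (302, np.float64(7.1)), (276, np.float64(6.1))])
(array([ 0.59 , -0.122]), np.float64(-17.7171114844795), [(72, np.float64(12.6)), (116, np.float64(11.5)), (134, np.float64(7.5))])
(array([ 0.578, -0.216]), np.float64(-10.952250179426825), [(44, np.float64(7.8)), (90, np.float64(6.8)), (24, np.float64(6.6))])
```

View pics/topE.png

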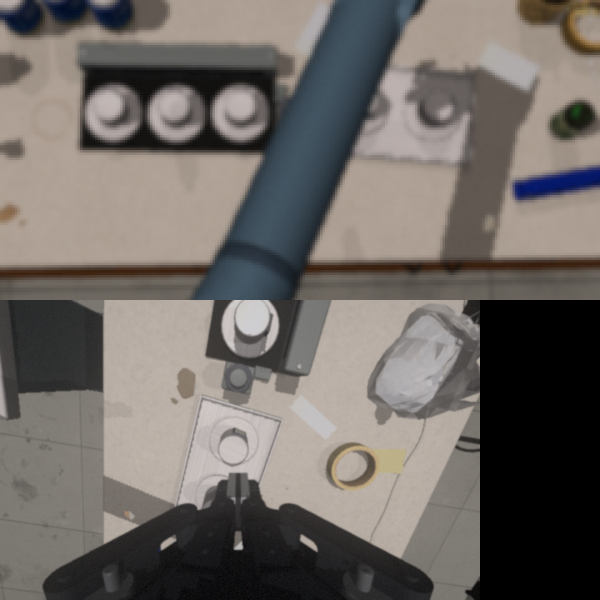

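```bash
python3 -c "
from workcell import *
print(close_job())"
```

```text
the job is handed in; nothing more can be done
None
```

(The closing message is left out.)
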